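Hang up the spare handwheel

ROBOT

A 7-joint arm with a two-finger parallel gripper is mounted at the origin on a cart in front of the work surface, level with it; the furniture and walls round the work are solid. World frame = base frame: x ahead of the robot, y to its left, z up, the work surface at z = 0. Lengths are in m, angles in rad, forces in N, time in s.
With the tool pointing down it reaches from about 0.4 to 0.85 m from the base axis. Payload 10.4 kg.
Tool frame: the origin (TCP) lies where the fingers leave the gripper's body, on its centre line; the fingertips stand 70 mm ahead of it and the grasp point (between the pads) lies r.grip_depth ahead of it (r.grip_depth is the distance from the TCP to the grasp point, in m); z points along the fingers, y is the direction in which the jaws open and shut (so a half turn about z gives the same grasp; the last joint's range is limited). The gripper opens to 87 mm and grips with 3 to 60 N. Pads are 19 mm wide; open, the fingers measure 117 mm over their backs; the gripper's body (75 mm by 190 mm) begins 51 mm behind the grasp point.
Start: joints at [-0.023, 0.332, -0.065, 1.46, 0.022, 1.35, -0.088], TCP at [0.625, 0, 0.292] pointing down, gripper open.
Joint ranges: [-2.6, 2.6], [-0.5, 2.12], [-1.47, 1.34], [0.16, 2.42], [-1.27, 4.41], [0.06, 2.06], [-2.6, 2.6]. Speed limits (rad/s): [2.22, 2.22, 2.79, 2.79, 3.14, 3.14, 3.14].

INTERFACE

Orientations are given as a unit quaternion [x, y, z, w].
In Python, from bench import monitor, viewer, workorder, nets, r gives the robot as it stands.
- The arm moves only by the tool drive_tool, never from a script. Its argument "plan" is a list of rows, each an object of numbers: "rx", "ry", "rz": the turn, a rotation vector about the tool's x, y, z in units of 360 degrees (1.0 is 360 degrees); "x", "y", "z": the shift along the tool's x, y, z in units of 1000 mm (1.0 is 1000 mm); "fingers": the opening, from 0 (shut) to 1 (fully open). In form: [{"rx": .., "ry": .., "rz": .., "x": .., "y": .., "z": .., "fingers": ..}, ...]. A call has 1 to 12 rows; each row is the pose to reach, as a shift and turn from the pose commanded when the call began, along the tool's axes at that moment, turning the shorter way round; what a row does not reach only later rows make up. A row lasts 1/8 s, in which the tool goes at most 62.5 mm and 10.7 degrees, less where a joint would pass 70% of its speed; a pose out of reach is approached as far as the arm can. A call with a number of a shift or a turn outside -1 to 1 is refused whole. A call with a gripper value outside its range is refused whole. The fingers move at their own pace and stop on an object; "squeeze" is the grip in N (left out, the last holds). Time passes only in rows, so rows that repeat a pose let the fingers close. It gives the time, the measured TCP pose, the force and the opening at its end, in the units of the state.
- monitor.read_state(): the state, without advancing time (a new reading comes with each control period).
- viewer.camera(name): name is "scene" or "side" or "wrist"; returns a dict with "color" (480x640x3 uint8, red, green, blue), "depth" (480x640 float32, m along the optical axis (not along the pixel's ray), 0 where there is no reading), "camera_matrix" (3x3 intrinsics, pixels), "xyz" and "rotation" of the camera in the world. Camera axes: x right, y down, z forward; pixel columns grow to the right and rows downward; lengths in m; the calibration is good to about 2 mm. A picture is of the moment at which its call begins.
- workorder.close_job(): hands the job in, once; it reports no verdict.
Trained networks look in the newest picture that a camera, given by its name, has taken for a name from the list of things; names that differ only in an ending like _2 or _b are one class to them, and where a whole thing is asked for, a point or a joint stands for the part that bears it (a point fixed in the world has none). Each returns a list of dicts, best first, with "confidence" (0 to 1); they miss things now and then, are a little off and sometimes report something else, mostly with a low value. They report only what shows in the picture. A call takes as long as a camera call. They do not tell look-alikes from the thing itself.
- nets.find_in(label, camera): "centre" ([x, y, z] in m, in world coordinates, good to about 4 mm: the middle of the surface that is visible of it).
- nets.regions_of(label, camera): "region" (480x640 bool, what is visible of it).
The state is a dict: "time": time; "joint_positions": joint angles; "joint_vel": joint speeds; "joint_torque": joint torques, N m; "ee_pos": TCP position; "eef_rot": TCP orientation; "ft_force": force on the tool from outside, world axes, zero at the start; "torque": the same for the moment, N m; "width": finger opening in m.
Only numpy, scipy, OpenCV 4.12 (cv2) and the standard library are available. Lean on these libraries where they do the work, as an engineer would, in place of code of your own. Each camera call takes 0.05 s, during which the arm holds its last target.

TASK

Lay the black handwheel, which lies flat on the table, on the sloping rest, its back against the slope and its rim on the two toe pegs, and let go of it. Then take it again and hang it on the high J-hook with the hook under the inside of its rim, and let it hang there at rest. Leave the collet holder, the V block and the ball mount that stand round the work where they are.

Things in the scene. Friction and masses are not known exactly. Their poses are not given: they have to be found in the camera images.
- wheel: Loose black three-spoke handwheel, 0.16 kg. Rim 140 mm outside, 116 mm inside diameter, 12 mm thick. Spokes 10 mm wide. Hub 32 mm across, flush with the rim at the back, 8 mm proud of it in front. Origin: the wheel's centre, half-way through the rim. z: axle, out of the front (up at the start, back flat on the table); x: along one spoke, the others at +-120 deg about z.
- rest: Fixed aluminium easel, base plate 125 (x) x 100 (y) x 10 mm; origin under its centre. A flat strip 34 mm wide rises at 45 deg to its own +x, facing its -x and up; it ends 12 mm past the seated wheel's centre, so the wheel's rim overhangs freely at the top and both sides. At its foot two toe pegs, 8 mm thick, 11 mm ball ends, stand 28 mm square out of the slope.
- rest_seat (a point): Where the wheel's centre comes when it lies on the rest, 78 mm above the table. z: square to the slope (45 deg up, to the rest's -x), the way the wheel's front faces; x: up the slope; y: level across it. The toe pegs stand at x = -68 mm, y = +30 and -30 mm of this frame; the wheel's turn about z is free.
- hook: Fixed hook stand: round dark foot 100 mm across, steel post 14 mm thick, both 55 mm behind the origin (at the stand's own +x); from the post's top a J-hook of 8 mm round bar points to the stand's own -x, 235 mm above the table. The post ends in a collar 22 mm across, its top 246 mm above the table. Origin: on the table straight under the hook's saddle.
- hook_saddle (a point): Middle of the hook's level part, on the bar's centre line, 235 mm above the table. The level bar runs from the post to 16 mm in front of this point (stand's -x), then turns up to a ball tip 31 mm in front, its top 17 mm above the bar's centre line. A wheel hanging here has its axle along the stand's x and its centre 54 mm below this point.
- collet_a: Bystander: steel collet holder standing on its flange, 24 mm across, 42 mm high; origin at its underside
- v_block: Bystander: small ground steel V block, 26x26x22 mm; origin at its underside
- ball_mount: Bystander: small ball-joint mount with three claws, 33 mm across, 50 mm high; origin at its underside
Things that resemble listed ones, but are neither listed nor needed, are in the scene too. Of the things shaped like the wheel, the black one is meant.

How it is judged:
On the way:
1. the wheel lies on the sloping rest, back against the slope and rim on the toe pegs, and is let go (distance between wheel and rest_seat below 0.01 m and angle between the z axis of wheel and the z axis of rest_seat, either way round below 0.12 rad and z of wheel in the frame of rest_seat between -0.005 and 0.005 m and contact force between the fingers and wheel below 0.05 N and contact force between rest and wheel above 0.3 N and linear speed of wheel below 0.02 m/s), for 0.2 s.
At the end, for the whole second after the job is handed in: The wheel hangs on the J-hook by the inside of its rim: its weight rests on the hook, its centre is 40 to 60 mm below the saddle and within 30 mm of it sideways, its axle is within about 25 degrees of the hook's direction, either face outward, and it is at rest (under 30 mm/s and 0.4 rad/s) (contact force between hook and wheel above 0.5 N and horizontal distance between wheel and hook_saddle below 0.03 m and z of wheel in the frame of hook_saddle between -0.06 and -0.04 m and angle between the z axis of wheel and the x axis of hook, either way round below 0.45 rad and linear speed of wheel below 0.03 m/s and angular speed of wheel below 0.4 rad/s); the robot touches nothing.
It fails at once if a bystander is shifted by more than 20 mm or knocked over (distance of any of collet_a, v_block, ball_mount from where it was at the start of the episode above 0.02 m or angle between any of collet_a, ball_mount's own z axis and vertical above 0.5 rad).
It also fails if it takes over 72 s, if anything falls off the work surface, if the arm or the gripper's body presses on something with over 40 N, if the wrist force passes 120 N, or if a joint passes its speed limit or range.

## Working session

There is one attempt and no reset: what is moved stays moved. The work goes in short steps, Python scripts to look and compute and a tool call to move; the robot and the scene stay as the last step left them, time stands still between calls to the robot, and variables do not carry over. Pictures are saved under pics/ and viewed, and the job is handed in when it is done.

Besides the shell and the picture viewer there is one more tool, called after "Call:" by a JSON object that holds its "fn" and its "kwargs", one argument or row to a line. drive_tool: Moves the arm, as the interface text tells. Its arguments: {"type":"object","properties":{"plan":{"type":"array","items":{"type":"object","properties":{"rx":{"type":"number","minimum":-1,"maximum":1},"ry":{"type":"number","minimum":-1,"maximum":1},"rz":{"type":"number","minimum":-1,"maximum":1},"x":{"type":"number","minimum":-1,"maximum":1},"y":{"type":"number","minimum":-1,"maximum":1},"z":{"type":"number","minimum":-1,"maximum":1},"fingers":{"type":"number"}}}},"squeeze":{"type":"number"}},"required":["plan"]}

```bash
ls; mkdir -p pics
cat > h.py <<'E'
import numpy as np, cv2
from scipy.spatial.transform import Rotation as R
from bench import monitor, viewer, workorder, nets, r
def snap(c,fn=None):
    im=viewer.camera(c)
    if fn: cv2.imwrite('pics/'+fn,im['color'][:,:,::-1])
    return im
def cloud(im):
    K=np.array(im['camera_matrix']);d=im['depth'];v,u=np.mgrid[:480,:640]
    p=np.stack([(u-K[0,2])/K[0,0]*d,(v-K[1,2])/K[1,1]*d,d],-1)
    Rm=np.array(im['rotation'])
    if Rm.shape!=(3,3): Rm=R.from_quat(Rm).as_matrix()
    w=p@Rm.T+np.array(im['xyz']); w[d==0]=np.nan
    return w
E
python3 - <<'E'
from h import *
print(r.grip_depth, monitor.read_state())
for c in ['scene','side','wrist']:
    im=snap(c,c+'1.png'); print(c,im['xyz'],np.round(im['rotation'],3).tolist())
    for n in ['wheel','rest','hook','collet_a','v_block','ball_mount']:
        print(n,[(np.round(f['centre'],3).tolist(),round(f['confidence'],2)) for f in nets.find_in(n,c)])
E
```

```text
pics
0.051 {'time': 0.0, 'joint_positions': array([-0.0226166 ,  0.33284079, -0.06476606,  1.46093683,  0.02160847,
        1.34988925, -0.08849434]), 'joint_vel': array([-7.82619765e-04,  1.97552832e-03,  4.11235976e-04, -4.78674571e-04,
       -1.87372043e-03, -1.87989679e-03, -6.61724099e-05]), 'joint_torque': array([-1.20520472e-04, -6.23245955e+01,  2.44190963e-02, -3.89891267e+01,
       -6.13984605e-02,  3.97891912e-02,  1.87085252e-04]), 'ee_pos': array([6.24713356e-01, 4.51969693e-05, 2.91475592e-01]), 'eef_rot': array([ 7.07068620e-01,  7.07144605e-01, -5.04856991e-04, -4.68818418e-04]), 'ft_force': array([-0.42716774,  0.39611692,  0.08209129]), 'torque': array([-0.04713583, -0.0413335 , -0.06272283]), 'width': 0.08721677853986656}
scene [ 0.10588131 -0.58762406  0.58111811] [0.829, -0.244, 0.155, -0.478]
wheel [([0.708, -0.13, 0.01], 0.84), ([0.507, -0.03, 0.011], 0.73)]
rest [([0.5, -0.243, 0.011], 0.79)]
hook [([0.603, 0.298, 0.017], 0.91)]
collet_a [([0.341, -0.181, 0.018], 0.8)]
v_block [([0.349, 0.134, 0.015], 0.75)]
ball_mount [([0.679, 0.015, 0.022], 0.54)]
side [ 0.02418134 -0.96378516  0.64597173] [0.821, -0.19, 0.127, -0.523]
wheel [([0.508, -0.037, 0.007], 0.97), ([0.7, -0.127, 0.006], 0.97), ([0.684, 0.015, 0.014], 0.38)]
rest [([0.493, -0.245, 0.01], 0.88)]
hook [([0.605, 0.301, 0.028], 0.56)]
collet_a [([0.345, -0.177, 0.015], 0.46)]
v_block [([0.357, 0.137, 0.015], 0.76)]
ball_mount [([0.685, 0.016, 0.014], 0.73), ([0.343, -0.178, 0.017], 0.29)]
wrist [0.62508608 0.07971382 0.38498874] [0.989, -0.0, -0.0, 0.147]
wheel [([0.707, -0.096, 0.009], 0.76), ([0.52, -0.015, 0.01], 0.57)]
rest [([0.525, -0.212, 0.009], 0.58)]
hook []
collet_a []
v_block [([0.359, 0.139, 0.017], 0.59), ([0.685, 0.029, 0.011], 0.18)]
ball_mount [([0.686, 0.027, 0.012], 0.57)]
```

View pics/scene1.png

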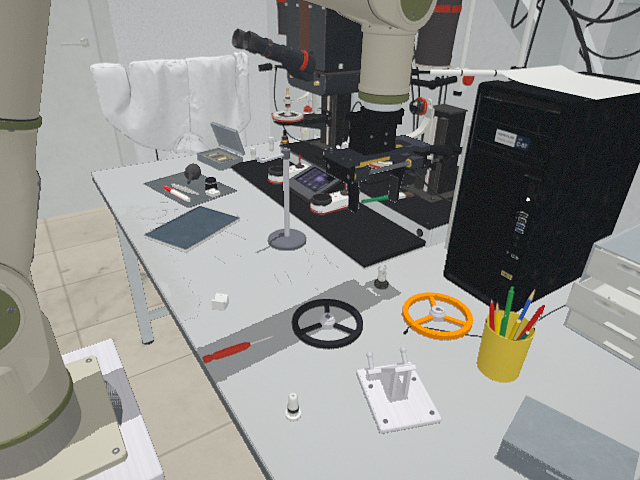

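View pics/side1.png

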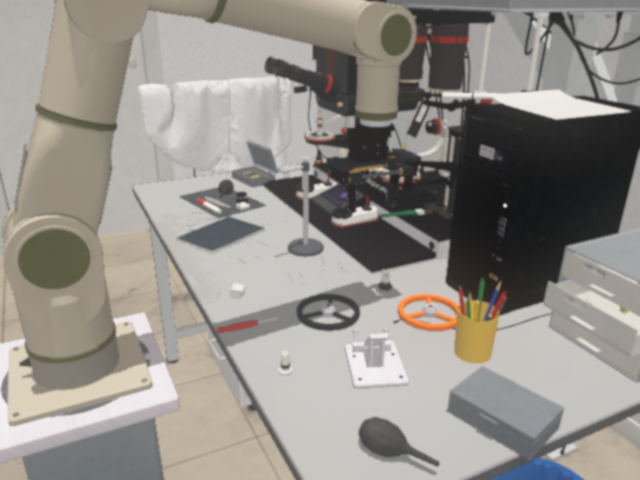

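View pics/wrist1.png

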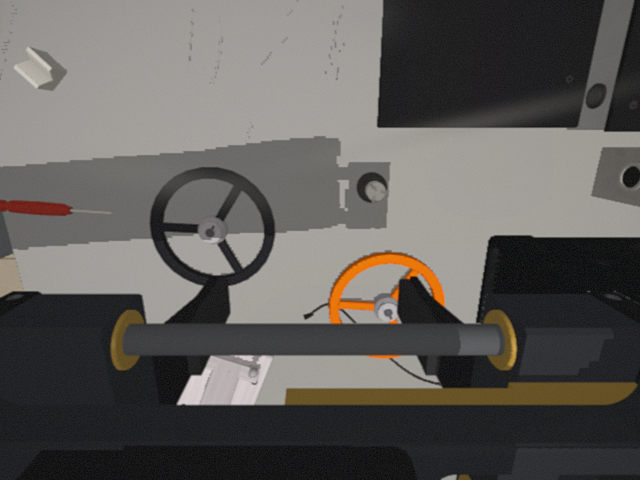

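Run:
```python
from h import *
for c in ['scene','side']:
    im=snap(c); W=cloud(im)
    # black wheel
    m=nets.regions_of('wheel',c)
    for q in m:
        P=W[q['region']];P=P[~np.isnan(P[:,0])];col=im['color'][q['region']].mean(0)
        if len(P)<50: continue
        P=P[(P[:,2]>0.006)]
        (cx,cy),ra=cv2.minEnclosingCircle(P[:,:2].astype(np.float32))
        top=P[(P[:,2]>.009)&(P[:,2]<.016)]
        A=np.c_[2*top[:,:2],np.ones(len(top))]
        rr=np.hypot(*(P[:,:2]-[cx,cy]).T)
        print(c,q['confidence'],col,len(P),(cx,cy),ra,np.percentile(P[:,2],[5,50,95,99]))
    for n in ['rest','hook']:
        for q in nets.regions_of(n,c):
            P=W[q['region']];P=P[~np.isnan(P[:,0])]
            print(c,n,q['confidence'],len(P),np.percentile(P,[1,50,99],axis=0).round(3).tolist())
            for lo,hi in [(.005,.013),(.02,.04),(.04,.06),(.06,.08),(.08,.1),(.1,.2),(.2,.225),(.225,.24),(.24,.26)]:
                s=P[(P[:,2]>lo)&(P[:,2]<hi)]
                if len(s)>3: print('  ',lo,len(s),s.min(0).round(3),s.max(0).round(3),s.mean(0).round(3), cv2.minAreaRect(s[:,:2].astype(np.float32)))
    a=im['color']
    if c=='scene':
        cv2.imwrite('pics/rest2.png',cv2.resize(a[330:450,330:470,::-1],None,fx=5,fy=5,interpolation=cv2.INTER_CUBIC))
        cv2.imwrite('pics/hook2.png',cv2.resize(a[120:260,240:340,::-1],None,fx=4,fy=4,interpolation=cv2.INTER_CUBIC))
```

```text
scene 0.69 [222.21105528 141.89635678  29.88819095] 1243 (0.7116031646728516, -0.12341593205928802) 0.07099726796150208 [0.00687047 0.01034786 0.01634547 0.01978917]
scene 0.68 [64.32838196 65.70291777 69.56445623] 1379 (0.5112283229827881, -0.025365397334098816) 0.07199432700872421 [0.00683738 0.01045511 0.01842408 0.01992009]
scene 0.51 [210.23429663 208.8060664  213.67040841] 3931 (0.5039024353027344, -0.23318108916282654) 0.07791153341531754 [0.00758941 0.00960789 0.05785832 0.07973191]
scene rest 0.67 3973 [[0.443, -0.301, 0.003], [0.493, -0.244, 0.01], [0.555, -0.168, 0.08]]
   0.005 3075 [ 0.437 -0.306  0.005] [ 0.569 -0.161  0.013] [ 0.495 -0.246  0.009] ((0.5039518475532532, -0.2334040403366089), (0.12461346387863159, 0.09978567808866501), 69.43614959716797)
   0.02 342 [ 0.48  -0.249  0.02 ] [ 0.556 -0.169  0.04 ] [ 0.506 -0.21   0.03 ] ((0.5116207003593445, -0.21218813955783844), (0.06819073855876923, 0.07675476372241974), 69.0629653930664)
   0.04 214 [ 0.487 -0.248  0.04 ] [ 0.554 -0.165  0.06 ] [ 0.504 -0.222  0.049] ((0.5109651684761047, -0.21024617552757263), (0.07258
[... 4287 characters left out ...]
.599 0.293 0.1  ] [0.614 0.312 0.199] [0.606 0.3   0.152] ((0.6055120229721069, 0.3014090955257416), (0.018008412793278694, 0.013183173723518848), 64.9794921875)
   0.2 53 [0.598 0.292 0.201] [0.615 0.309 0.224] [0.605 0.3   0.212] ((0.6054341793060303, 0.29990988969802856), (0.015118149109184742, 0.015911247581243515), 78.05897521972656)
   0.225 121 [0.522 0.28  0.225] [0.616 0.308 0.24 ] [0.577 0.293 0.233] ((0.5688488483428955, 0.29486188292503357), (0.09506695717573166, 0.017663970589637756), 7.484155178070068)
   0.24 24 [0.52  0.278 0.241] [0.611 0.306 0.247] [0.573 0.292 0.244] ((0.5656046867370605, 0.2887383699417114), (0.09302829951047897, 0.015678582713007927), 12.731109619140625)
```

View pics/rest2.png

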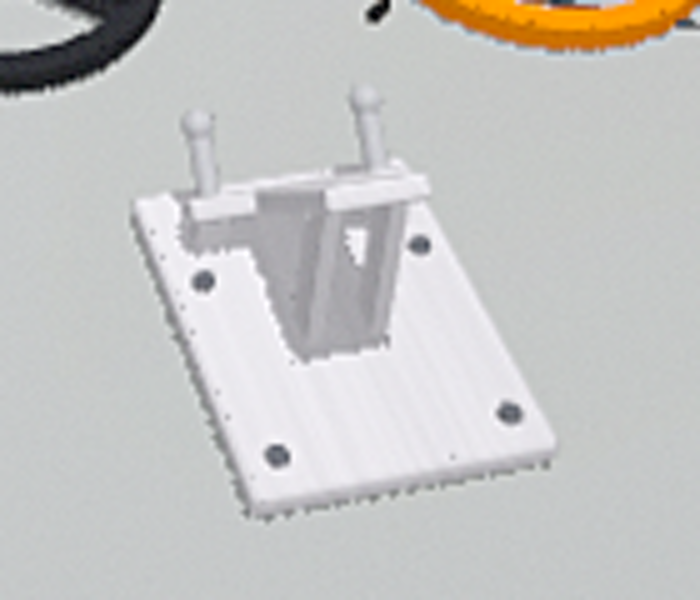

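View pics/hook2.png

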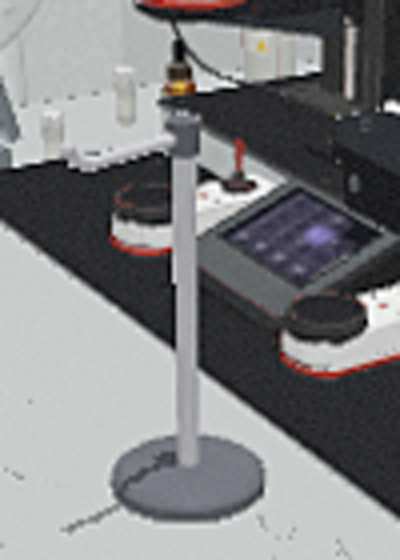

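Run:
```python
from h import *
for c in ['scene','side']:
    im=snap(c); W=cloud(im).reshape(-1,3)
    W=W[~np.isnan(W[:,0])]
    s=W[(abs(W[:,0]-.504)<.09)&(abs(W[:,1]+.233)<.09)&(W[:,2]>.015)]
    a=np.radians(69.3); ux=np.array([np.cos(a),np.sin(a)]);uy=np.array([-ux[1],ux[0]])
    q=np.c_[(s[:,:2]-[.504,-.2335])@ux,(s[:,:2]-[.504,-.2335])@uy,s[:,2]]
    for lo in np.arange(.015,.1,.008):
        t=q[(q[:,2]>lo)&(q[:,2]<lo+.008)]
        for yl,yh in [(-.05,-.02),(-.02,.02),(.02,.05)]:
            t2=t[(t[:,1]>yl)&(t[:,1]<yh)]
            if len(t2)>2: print(c,round(lo,3),yl,len(t2),(np.percentile(t2,[5,50,95],axis=0)*1000).round(0).tolist())
    s=W[(abs(W[:,0]-.565)<.06)&(abs(W[:,1]-.295)<.03)&(W[:,2]>.22)&(W[:,2]<.26)]
    b=s[(s[:,0]>.54)&(s[:,0]<.592)]
    v=cv2.fitLine(b.astype(np.float32),cv2.DIST_L2,0,.01,.01).ravel(); print('hook line',v,np.degrees(np.arctan2(v[1],v[0])),len(b))
    for x0 in np.arange(.515,.625,.008):
        t=s[(s[:,0]>x0)&(s[:,0]<x0+.008)]
        if len(t): print(round(x0,3),len(t),t.min(0).round(4),t.max(0).round(4))
```

```text
scene 0.015 -0.02 50 [[-11.0, -13.0, 16.0], [-9.0, -8.0, 19.0], [1.0, 14.0, 22.0]]
scene 0.015 0.02 28 [[33.0, 25.0, 15.0], [35.0, 31.0, 18.0], [43.0, 38.0, 22.0]]
scene 0.023 -0.05 28 [[37.0, -37.0, 26.0], [42.0, -30.0, 29.0], [48.0, -26.0, 31.0]]
scene 0.023 -0.02 74 [[-10.0, -13.0, 24.0], [-3.0, 10.0, 27.0], [40.0, 19.0, 30.0]]
scene 0.023 0.02 72 [[33.0, 21.0, 24.0], [36.0, 30.0, 28.0], [45.0, 38.0, 30.0]]
scene 0.031 -0.05 32 [[44.0, -33.0, 32.0], [49.0, -29.0, 35.0], [55.0, -26.0, 38.0]]
scene 0.031 -0.02 69 [[-10.0, -12.0, 31.0], [-4.0, 9.0, 36.0], [34.0, 17.0, 39.0]]
scene 0.031 0.02 39 [[37.0, 27.0, 31.0], [48.0, 30.0, 35.0], [53.0, 34.0, 38.0]]
scene 0.039 -0.05 36 [[53.0, -33.0, 40.0], [57.0, -29.0, 44.0], [62.0, -26.0, 47.0]]
scene 0.039 -0.02 66 [[-10.0, -12.0, 40.0], [-5.0, 9.0, 43.0], [26.0, 16.0, 47.0]]
scene 0.039 0.02 37 [[53.0, 26.0, 40.0], [56.0, 31.0, 44.0], [60.0, 35.0, 47.0]]
scene 0.047 -0.02 68 [[-11.0, -12.0, 47.0], [-7.0, 10.0, 51.0], [18.0, 17.0, 55.0]]
scene 0.047 0.02 3 [[58.0, 29.0, 47.0], [59.0, 30.0, 48.0], [60.0, 31.0, 49.0]]
scene 0.055 -0.02 59 [[-
[... 2610 characters left out ...]
7 [0.5201 0.2771 0.2398] [0.5226 0.2868 0.2475]
0.523 12 [0.5234 0.276  0.2342] [0.5301 0.2879 0.2478]
0.531 8 [0.5314 0.2834 0.2296] [0.5377 0.2882 0.2385]
0.539 9 [0.541  0.2849 0.2305] [0.5459 0.2921 0.2358]
0.547 9 [0.5478 0.2867 0.2288] [0.5545 0.2909 0.2371]
0.555 9 [0.5553 0.286  0.2304] [0.5616 0.2977 0.2357]
0.563 8 [0.5632 0.2882 0.2313] [0.5706 0.2974 0.2368]
0.571 10 [0.5711 0.2898 0.2303] [0.578  0.2988 0.2369]
0.579 8 [0.5803 0.2926 0.2285] [0.5864 0.3035 0.2355]
0.587 8 [0.5881 0.2936 0.2306] [0.5941 0.2993 0.2391]
0.595 32 [0.5955 0.2907 0.2222] [0.603  0.3091 0.2441]
0.603 31 [0.603  0.2922 0.22  ] [0.6106 0.3113 0.2453]
0.611 13 [0.6115 0.2926 0.2213] [0.6156 0.3064 0.2442]
```

Run:
```python
from h import *
print([a for a in dir(r) if a[0]!='_'])
im=snap('wrist'); W=cloud(im); col=im['color'].astype(int)
# rim: dark points at height .009-.014 near
m=(np.hypot(W[...,0]-.5105,W[...,1]+.0256)<.085)&(W[...,2]>.0085)&(W[...,2]<.016)&(col.sum(-1)<200)
P=W[m]; print(len(P))
from scipy.optimize import least_squares
rr=np.hypot(P[:,0]-.5105,P[:,1]+.0256); Q=P[(rr>.05)]
f=least_squares(lambda p:np.hypot(Q[:,0]-p[0],Q[:,1]-p[1])-p[2],[.5105,-.0256,.064],loss='soft_l1',f_scale=.003)
print(f.x, cv2.minEnclosingCircle(Q[:,:2].astype(np.float32)))
c=f.x[:2]; rr=np.hypot(*(P[:,:2]-c).T); S=P[(rr>.025)&(rr<.05)]
an=np.degrees(np.arctan2(*(S[:,:2]-c).T[::-1])); print('spoke heights',np.percentile(S[:,2],[5,50,95]))
h=np.histogram(an,bins=np.arange(-180,181,10)); print([(int(b),int(n)) for n,b in zip(*h) if n])
for k in (-60,60): 
    s=an[abs(an-k)<30]; print(np.median(s))
s=(an%360);s=s[abs(s-180)<30];print(np.median(s))
mh=(np.hypot(W[...,0]-c[0],W[...,1]-c[1])<.022)&(W[...,2]>.017);print('hub',W[mh].mean(0),cv2.minEnclosingCircle(W[mh][:,:2].astype(np.float32)),W[mh][:,2].max())
cv2.imwrite('pics/hub.png',cv2.resize(im['color'][160:300,140:290,::-1],None,fx=4,fy=4))
```

```text
['PlanningError', 'grip_depth']
3978
[ 0.51210188 -0.02278464  0.06308462] ((0.5113391280174255, -0.022973516955971718), 0.06994757056236267)
spoke heights [0.00865622 0.00960333 0.0108608 ]
[(-180, 62), (-80, 8), (-70, 108), (-60, 29), (40, 8), (50, 121), (60, 43), (160, 3), (170, 101)]
-63.80071359982925
56.767562610121004
177.8807225582869
hub [ 0.51217332 -0.02301575  0.02001002] ((0.5121350884437561, -0.023780662566423416), 0.013655517250299454) 0.02267249438221558
```

View pics/hub.png

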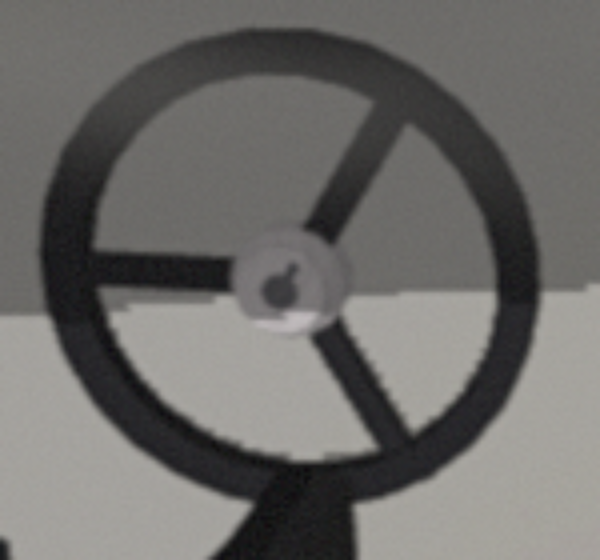

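```bash
cat >> h.py <<'E'
ux=np.array([np.cos(np.radians(69.3)),np.sin(np.radians(69.3)),0]);Z=np.array([0,0,1.])
uyp=np.array([ux[1],-ux[0],0])
SEAT=np.array([.504,-.2338,.078]); zs=(ux+Z)/2**.5; xs=(-ux+Z)/2**.5
def down(az): # jaw azimuth deg
    a=np.radians(az); y=np.array([np.cos(a),np.sin(a),0]); z=-Z; return np.c_[np.cross(y,z),y,z]
def rel(targets,s=None):
    s=s or monitor.read_state(); R0=R.from_quat(s['eef_rot']).as_matrix(); p0=np.array(s['ee_pos'])
    for n,p,M in targets:
        d=R0.T@(np.array(p)-p0); rv=R.from_matrix(R0.T@M).as_rotvec()/(2*np.pi)
        print(n,'xyz',d.round(4).tolist(),'r',rv.round(4).tolist(),'deg',round(np.linalg.norm(rv)*360,1))
E
python3 - <<'E'
from h import *
c=[.511,-.0243]
rel([('hover',[*c,.13],down(-33)),('grasp',[*c,.083],down(-33))])
E
```

```text
hover xyz [-0.0243, -0.114, 0.1623] r [0.0, -0.0, 0.0917] deg 33.0
grasp xyz [-0.0243, -0.114, 0.2093] r [0.0, -0.0, 0.0917] deg 33.0
```

Call:
{"fn": "drive_tool", "kwargs": {
  "plan": [
    {"x": -0.01,"y": -0.05,"z": 0.05,"rz": 0.03,"fingers": 0.72},
    {"x": -0.02,"y": -0.1,"z": 0.1,"rz": 0.06,"fingers": 0.72},
    {"x": -0.0243,"y": -0.114,"z": 0.15,"rz": 0.0917,"fingers": 0.72},
    {"x": -0.0243,"y": -0.114,"z": 0.1623,"rz": 0.0917,"fingers": 0.72},
    {"x": -0.0243,"y": -0.114,"z": 0.1623,"rz": 0.0917,"fingers": 0.72},
    {"x": -0.0243,"y": -0.114,"z": 0.1623,"rz": 0.0917,"fingers": 0.72}
  ]
}}

```text
validation failed for argument at $.pl...
```

Run:
```python
from h import *
s=monitor.read_state(); print(s['time'],s['ee_pos'],s['joint_positions'],s['width'])
im=snap('wrist','w3.png'); W=cloud(im)
c=np.array([.511,-.0243])
mh=(np.hypot(W[...,0]-c[0],W[...,1]-c[1])<.022)&(W[...,2]>.017)&(W[...,2]<.025);print('hub',mh.sum(),W[mh].mean(0),cv2.minEnclosingCircle(W[mh][:,:2].astype(np.float32)))
snap('scene','s3.png')
rel([('grasp',[*c,.083],down(-33))])
```

```text
1.6 [6.25019180e-01 2.32738635e-05 2.92294307e-01] [-0.02260987  0.33217676 -0.06469722  1.46009106  0.02159479  1.34989672
 -0.08847126] 0.08698864135228987
hub 425 [ 0.51212866 -0.02307624  0.02006637] ((0.5121025443077087, -0.023361748084425926), 0.013467947021126747)
grasp xyz [-0.0243, -0.114, 0.2093] r [0.0, -0.0, 0.0917] deg 33.0
```

View pics/w3.png

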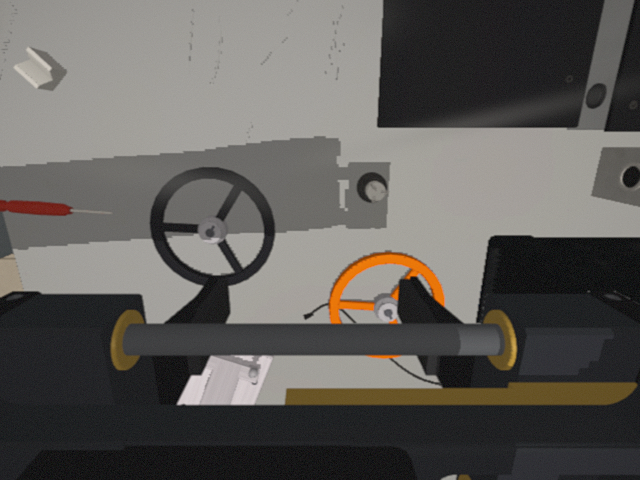

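View pics/s3.png

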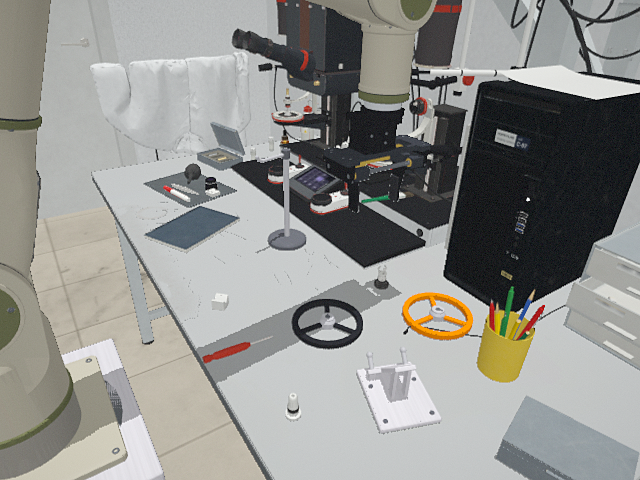

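The move was refused (nothing moved; pictures unchanged). I'll give every field in every row.

Call:
{"fn": "drive_tool", "kwargs": {
  "plan": [
    {"rx": 0,"ry": 0,"rz": 0.03,"x": -0.01,"y": -0.05,"z": 0.05,"fingers": 0.72},
    {"rx": 0,"ry": 0,"rz": 0.06,"x": -0.02,"y": -0.1,"z": 0.1,"fingers": 0.72},
    {"rx": 0,"ry": 0,"rz": 0.092,"x": -0.024,"y": -0.114,"z": 0.15,"fingers": 0.72},
    {"rx": 0,"ry": 0,"rz": 0.092,"x": -0.024,"y": -0.114,"z": 0.162,"fingers": 0.72},
    {"rx": 0,"ry": 0,"rz": 0.092,"x": -0.024,"y": -0.114,"z": 0.162,"fingers": 0.72},
    {"rx": 0,"ry": 0,"rz": 0.092,"x": -0.024,"y": -0.114,"z": 0.162,"fingers": 0.72}
  ]
}}

```text
time: 2.45
ee_pos: [0.5121, -0.0238, 0.1315]
eef_rot: [0.879, 0.477, 0.001, 0.0]
ft_force: [0.9, 0.5, 0.5]
width: 0.0628
```

Run:
```python
from h import *
s=monitor.read_state(); print(s['time'],s['ee_pos'],s['joint_positions'],s['width'])
im=snap('wrist','w4.png'); W=cloud(im)
c=np.array([.511,-.0243])
mh=(np.hypot(W[...,0]-c[0],W[...,1]-c[1])<.022)&(W[...,2]>.017)&(W[...,2]<.025);print('hub',mh.sum(),W[mh].mean(0),cv2.minEnclosingCircle(W[mh][:,:2].astype(np.float32)))
c=[.5115,-.024]
rel([('grasp',[*c,.083],down(-33))])
```

```text
2.45 [ 0.51209518 -0.02381044  0.13146709] [-3.72769360e-02  2.43066213e-01 -6.01250045e-03  1.93578649e+00
  1.69908658e-03  9.60720058e-01 -6.21337713e-01] 0.06281698541531834
hub 1214 [ 0.51195923 -0.02327357  0.02008101] ((0.5114275217056274, -0.02368164248764515), 0.013381672091782093)
grasp xyz [-0.0006, -0.0006, 0.0486] r [0.0003, -0.0002, -0.0002] deg 0.2
```

View pics/w4.png

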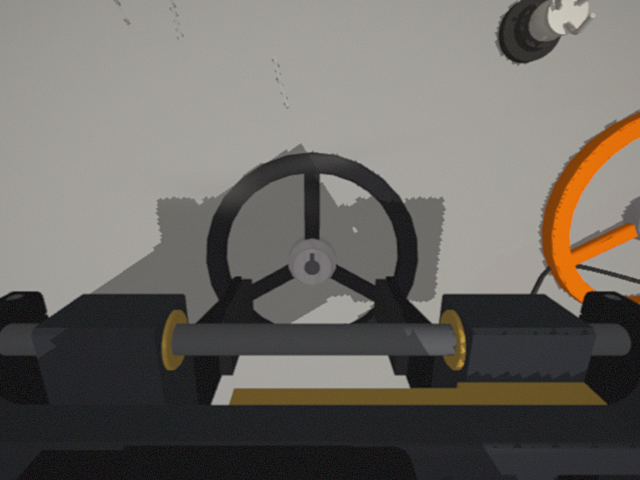

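Call:
{"fn": "drive_tool", "kwargs": {
  "plan": [
    {"rx": 0,"ry": 0,"rz": 0,"x": 0,"y": 0,"z": 0.03,"fingers": 0.72},
    {"rx": 0,"ry": 0,"rz": 0,"x": 0,"y": 0,"z": 0.049,"fingers": 0.72},
    {"rx": 0,"ry": 0,"rz": 0,"x": 0,"y": 0,"z": 0.049,"fingers": 0.72},
    {"rx": 0,"ry": 0,"rz": 0,"x": 0,"y": 0,"z": 0.049,"fingers": 0.2},
    {"rx": 0,"ry": 0,"rz": 0,"x": 0,"y": 0,"z": 0.049,"fingers": 0.2},
    {"rx": 0,"ry": 0,"rz": 0,"x": 0,"y": 0,"z": 0.049,"fingers": 0.2},
    {"rx": 0,"ry": 0,"rz": 0,"x": 0,"y": 0,"z": 0.049,"fingers": 0.2}
  ],
  "squeeze": 40
}}

```text
time: 3.38
ee_pos: [0.5112, -0.0239, 0.0816]
eef_rot: [0.879, 0.476, 0.0, 0.0]
ft_force: [-0.6, 0.1, 0.0]
width: 0.0308
```

Run:
```python
from h import *
M=np.c_[(ux-Z)/2**.5,uyp,-zs]; d=.0756
rel([('lift',[.5112,-.0239,.2],down(-33)),('mid',[.508,-.10,.24],down(-33)),('pre',SEAT+xs*.007+zs*(d+.08),M),('in',SEAT+xs*.007+zs*(d+.001),M),('seat',SEAT+xs*.001+zs*(d+.0),M)])
print(SEAT+xs*.007+zs*(d+.08))
```

```text
lift xyz [0.0001, 0.0, -0.1184] r [0.0001, -0.0001, -0.0003] deg 0.1
mid xyz [-0.0654, 0.039, -0.1584] r [0.0001, -0.0001, -0.0003] deg 0.1
pre xyz [-0.077, 0.0861, -0.1114] r [-0.0135, -0.1245, -0.0327] deg 46.6
in xyz [-0.1316, 0.0981, -0.0556] r [-0.0135, -0.1245, -0.0327] deg 46.6
seat xyz [-0.1282, 0.0973, -0.0506] r [-0.0135, -0.1245, -0.0327] deg 46.6
[ 0.54114175 -0.13550722  0.19297556]
```

Call:
{"fn": "drive_tool", "kwargs": {
  "plan": [
    {"rx": 0,"ry": 0,"rz": 0,"x": 0,"y": 0,"z": -0.02,"fingers": 0.2},
    {"rx": 0,"ry": 0,"rz": 0,"x": 0,"y": 0,"z": -0.06,"fingers": 0.2},
    {"rx": 0,"ry": 0,"rz": 0,"x": 0,"y": 0,"z": -0.11,"fingers": 0.2},
    {"rx": -0.003,"ry": -0.025,"rz": -0.007,"x": -0.02,"y": 0.02,"z": -0.13,"fingers": 0.2},
    {"rx": -0.005,"ry": -0.05,"rz": -0.013,"x": -0.04,"y": 0.04,"z": -0.13,"fingers": 0.2},
    {"rx": -0.008,"ry": -0.075,"rz": -0.02,"x": -0.055,"y": 0.06,"z": -0.125,"fingers": 0.2},
    {"rx": -0.011,"ry": -0.1,"rz": -0.026,"x": -0.07,"y": 0.075,"z": -0.12,"fingers": 0.2},
    {"rx": -0.0135,"ry": -0.1245,"rz": -0.0327,"x": -0.077,"y": 0.086,"z": -0.1115,"fingers": 0.2},
    {"rx": -0.0135,"ry": -0.1245,"rz": -0.0327,"x": -0.077,"y": 0.086,"z": -0.1115,"fingers": 0.2},
    {"rx": -0.0135,"ry": -0.1245,"rz": -0.0327,"x": -0.077,"y": 0.086,"z": -0.1115,"fingers": 0.2}
  ]
}}

```text
time: 4.62
ee_pos: [0.541, -0.1354, 0.1931]
eef_rot: [0.761, 0.525, -0.314, 0.217]
ft_force: [0.7, -1.0, -0.9]
width: 0.0276
```

Run:
```python
from h import *
s=monitor.read_state(); print(s['time'],s['ee_pos'],s['joint_positions'],s['width'])
M=np.c_[(ux-Z)/2**.5,uyp,-zs]; d=.0756
rel([('pre',SEAT+xs*.007+zs*(d+.08),M)])
W=cloud(snap('scene','s5.png')); W2=cloud(snap('side','d5.png'))
ee=s['ee_pos'];Rt=R.from_quat(s['eef_rot']).as_matrix()
for c,w in (('scene',W),('side',W2)):
    im=viewer.camera(c); col=im['color'].astype(int).sum(-1)
    L=(w-ee)@Rt
    m=(np.hypot(L[...,0],L[...,1])<.085)&(np.hypot(L[...,0],L[...,1])>.052)&(L[...,2]>.055)&(L[...,2]<.1)
    P=L[m]; print(c,len(P),np.percentile(P,[2,50,98],axis=0).round(4).tolist())
    if len(P)>100:
        print(cv2.minEnclosingCircle(P[:,:2].astype(np.float32)))
        A=np.c_[P[:,:2],np.ones(len(P))]; print('plane',np.linalg.lstsq(A,P[:,2],rcond=None)[0])
```

```text
4.625 [ 0.54097406 -0.13535838  0.19314632] [-0.20903663  0.46286685  0.06554458  1.68554016  0.63914973  1.46370872
 -0.73466115] 0.027604986451167643
pre xyz [0.0001, 0.0002, 0.0002] r [-0.0001, -0.0005, -0.0002] deg 0.2
scene 1047 [[-0.0699, -0.0695, 0.071], [-0.0514, -0.0146, 0.0783], [0.0589, 0.0573, 0.0825]]
((-0.0022538567427545786, -0.0025089550763368607), 0.07057716697454453)
plane [0.02538989 0.01320032 0.07869601]
side 1088 [[-0.0703, -0.0673, 0.0722], [-0.0285, -0.0029, 0.0801], [0.0613, 0.0625, 0.0839]]
((-0.0014668535441160202, -0.0019551182631403208), 0.07288715243339539)
plane [ 0.00177386 -0.00042526  0.07931761]
```

View pics/s5.png

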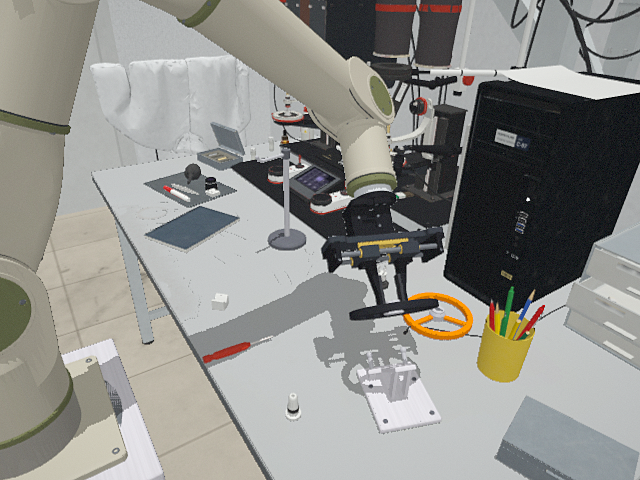

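Run:
```python
from h import *
s=monitor.read_state(); print(s['time'],s['width'])
im=snap('side');w=cloud(im);col=im['color'].astype(int).sum(-1)
ee=s['ee_pos'];Rt=R.from_quat(s['eef_rot']).as_matrix(); L=(w-ee)@Rt
m=(np.hypot(L[...,0],L[...,1])<.09)&(L[...,2]>.05)&(L[...,2]<.1)
v,u=np.where(m);print(u.min(),u.max(),v.min(),v.max())
P=L[m];rad=np.hypot(P[:,0],P[:,1]);print(np.histogram(P[rad>.05][:,2],bins=np.arange(.06,.096,.003)))
im2=snap('wrist','w6.png')
cv2.imwrite('pics/d6.png',cv2.resize(im['color'][v.min()-50:v.max()+20,u.min()-20:u.max()+20,::-1],None,fx=4,fy=4,interpolation=cv2.INTER_CUBIC)[:600,:800])
```

```text
4.825 0.02772393355605924
336 410 273 301
(array([  0,   0,   0,  15, 175, 200, 219, 450,  42,   0,   0,   0]), array([0.06 , 0.063, 0.066, 0.069, 0.072, 0.075, 0.078, 0.081, 0.084,
       0.087, 0.09 , 0.093, 0.096]))
```

View pics/d6.png

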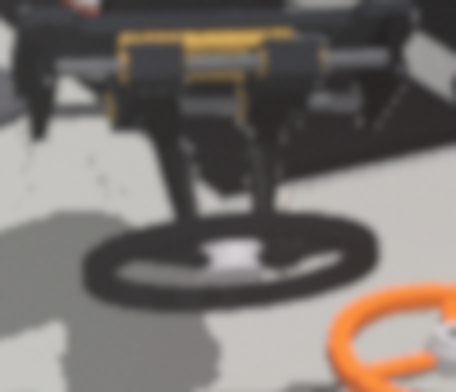

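View pics/w6.png

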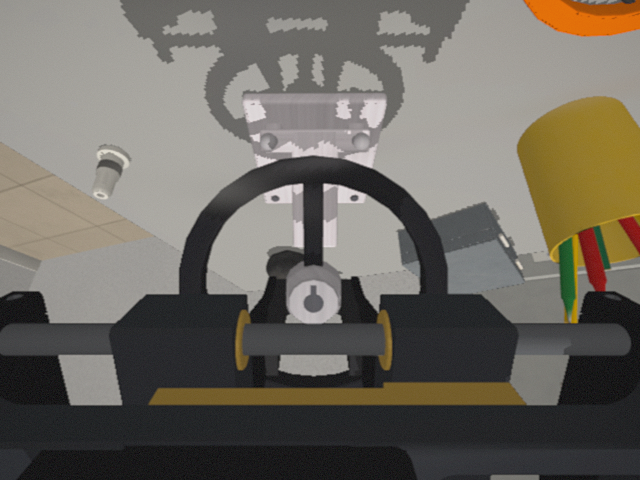

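Call:
{"fn": "drive_tool", "kwargs": {
  "plan": [
    {"rx": 0,"ry": 0,"rz": 0,"x": 0,"y": 0,"z": 0.03,"fingers": 0.2},
    {"rx": 0,"ry": 0,"rz": 0,"x": 0,"y": 0,"z": 0.05,"fingers": 0.2},
    {"rx": 0,"ry": 0,"rz": 0,"x": 0,"y": 0,"z": 0.065,"fingers": 0.2},
    {"rx": 0,"ry": 0,"rz": 0,"x": 0,"y": 0,"z": 0.072,"fingers": 0.2},
    {"rx": 0,"ry": 0,"rz": 0,"x": 0,"y": 0,"z": 0.075,"fingers": 0.2},
    {"rx": 0,"ry": 0,"rz": 0,"x": 0,"y": 0,"z": 0.075,"fingers": 0.2}
  ]
}}

```text
time: 5.68
ee_pos: [0.5225, -0.1847, 0.1399]
eef_rot: [0.76, 0.525, -0.315, 0.218]
ft_force: [0.1, 0.5, -1.1]
width: 0.0274
```

Run:
```python
from h import *
s=monitor.read_state(); print(s['time'],s['width'],s['ft_force'])
snap('wrist','w7.png')
im=snap('scene');cv2.imwrite('pics/s7.png',cv2.resize(im['color'][250:450,300:480,::-1],None,fx=3,fy=3,interpolation=cv2.INTER_CUBIC))
```

```text
5.675 0.02739941921870528 [ 0.06181758  0.46091596 -1.07322679]
```

View pics/w7.png

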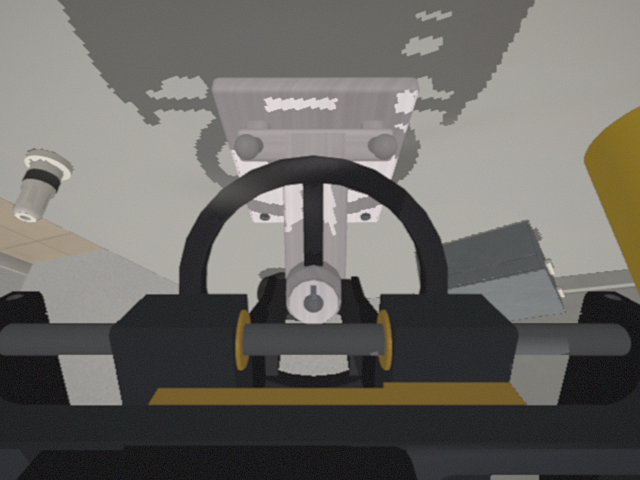

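View pics/s7.png

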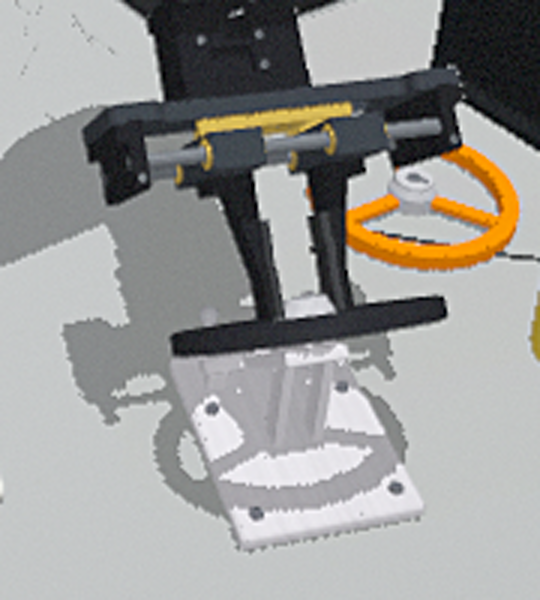

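Call:
{"fn": "drive_tool", "kwargs": {
  "plan": [
    {"rx": 0,"ry": 0,"rz": 0,"x": 0.001,"y": 0,"z": 0.002,"fingers": 0.2},
    {"rx": 0,"ry": 0,"rz": 0,"x": 0.003,"y": 0,"z": 0.003,"fingers": 0.2},
    {"rx": 0,"ry": 0,"rz": 0,"x": 0.005,"y": 0,"z": 0.003,"fingers": 0.2},
    {"rx": 0,"ry": 0,"rz": 0,"x": 0.005,"y": 0,"z": 0.003,"fingers": 0.2}
  ]
}}

```text
time: 6.28
ee_pos: [0.5228, -0.1835, 0.1339]
eef_rot: [0.76, 0.525, -0.315, 0.217]
ft_force: [-0.9, -0.5, -0.1]
width: 0.028
```

Run:
```python
from h import *
s=monitor.read_state(); print(s['time'],s['width'],s['ft_force'])
print((s['ee_pos']-SEAT)@zs,(s['ee_pos']-SEAT)@xs)
snap('wrist','w8.png')
im=snap('side');cv2.imwrite('pics/d8.png',cv2.resize(im['color'][250:400,310:450,::-1],None,fx=4,fy=4,interpolation=cv2.INTER_CUBIC))
for c in ('scene','side'):
    im=viewer.camera(c);w=cloud(im); D=w-SEAT
    L=np.stack([D@xs,D@(-uyp),D@zs],-1);rad=np.hypot(L[...,0],L[...,1])
    m=(rad>.05)&(rad<.08)&(abs(L[...,2])<.02)&(im['color'].astype(int).sum(-1)<200)
    P=L[m];print(c,len(P),cv2.minEnclosingCircle(P[:,:2].astype(np.float32)),np.percentile(P[:,2],[2,50,98]))
    A=np.c_[P[:,:2],np.ones(len(P))]; print('plane',np.linalg.lstsq(A,P[:,2],rcond=None)[0])
```

```text
6.275 0.028004366428206605 [-0.90405962 -0.46943787 -0.11935918]
0.07749525514247149 0.0015575824935328958
scene 793 ((0.009556819684803486, 0.0034642245154827833), 0.06864438205957413) [-0.00345434  0.00224619  0.00704218]
plane [-0.03810156 -0.01087572  0.00411351]
side 597 ((0.0067518651485443115, 0.0017694670241326094), 0.06861003488302231) [-0.00651333 -0.0018291   0.00367557]
plane [-0.010665    0.00475186 -0.00149399]
```

View pics/d8.png

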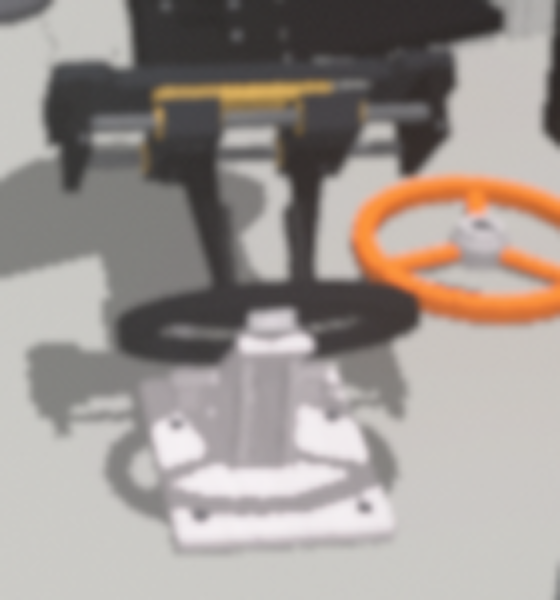

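View pics/w8.png

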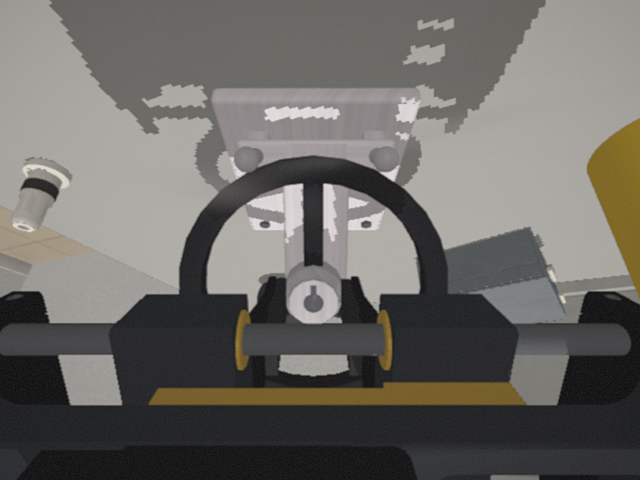

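Call:
{"fn": "drive_tool", "kwargs": {
  "plan": [
    {"rx": 0,"ry": 0,"rz": 0,"x": 0.001,"y": 0,"z": 0,"fingers": 0.2},
    {"rx": 0,"ry": 0,"rz": 0,"x": 0.002,"y": 0,"z": 0.001,"fingers": 0.2},
    {"rx": 0,"ry": 0,"rz": 0,"x": 0.003,"y": 0,"z": 0.001,"fingers": 0.2},
    {"rx": 0,"ry": 0,"rz": 0,"x": 0.003,"y": 0,"z": 0.001,"fingers": 0.2}
  ]
}}

```text
time: 6.98
ee_pos: [0.5233, -0.1834, 0.132]
eef_rot: [0.76, 0.525, -0.315, 0.218]
ft_force: [-0.0, -4.4, 4.2]
width: 0.028
```

Call:
{"fn": "drive_tool", "kwargs": {
  "plan": [
    {"rx": 0,"ry": 0,"rz": 0,"x": -0.001,"y": 0,"z": 0,"fingers": 0.5},
    {"rx": 0,"ry": 0,"rz": 0,"x": -0.001,"y": 0,"z": 0,"fingers": 0.5},
    {"rx": 0,"ry": 0,"rz": 0,"x": -0.001,"y": 0,"z": 0,"fingers": 0.5},
    {"rx": 0,"ry": 0,"rz": 0,"x": -0.001,"y": 0,"z": 0,"fingers": 0.5},
    {"rx": 0,"ry": 0,"rz": 0,"x": -0.001,"y": 0,"z": -0.02,"fingers": 0.5},
    {"rx": 0,"ry": 0,"rz": 0,"x": -0.001,"y": 0,"z": -0.06,"fingers": 0.5},
    {"rx": 0,"ry": 0,"rz": 0,"x": -0.001,"y": 0,"z": -0.1,"fingers": 0.5},
    {"rx": 0,"ry": 0,"rz": 0,"x": -0.001,"y": 0,"z": -0.1,"fingers": 0.5}
  ]
}}

```text
time: 7.98
ee_pos: [0.5502, -0.1134, 0.2052]
eef_rot: [0.76, 0.527, -0.312, 0.219]
ft_force: [0.1, -0.9, -0.4]
width: 0.0436
```

Run:
```python
from h import *
s=monitor.read_state(); print(s['time'],s['width'],s['ft_force'])
snap('wrist','w9.png')
im=snap('scene');cv2.imwrite('pics/s9.png',cv2.resize(im['color'][250:450,300:480,::-1],None,fx=3,fy=3,interpolation=cv2.INTER_CUBIC))
for c in ('scene','side','wrist'):
    im=viewer.camera(c);w=cloud(im); D=w-SEAT
    L=np.stack([D@xs,D@(-uyp),D@zs],-1);rad=np.hypot(L[...,0],L[...,1])
    m=(rad>.045)&(rad<.085)&(abs(L[...,2])<.02)&(im['color'].astype(int).sum(-1)<220)
    P=L[m];print(c,len(P),cv2.minEnclosingCircle(P[:,:2].astype(np.float32)),np.percentile(P[:,2],[2,50,98]))
    A=np.c_[P[:,:2],np.ones(len(P))]; print('plane',np.linalg.lstsq(A,P[:,2],rcond=None)[0])
```

```text
7.975 0.04360071905868575 [ 0.13714718 -0.92613372 -0.43278904]
scene 855 ((0.008512113243341446, 0.0029444333631545305), 0.06845249980688095) [-0.0054288   0.00106063  0.00638129]
plane [-0.05022551 -0.00292263  0.00286429]
side 637 ((0.006610533222556114, 0.0016006024088710546), 0.06821633130311966) [-0.00832642 -0.00307025  0.00280215]
plane [-0.02546232  0.00249674 -0.00232591]
wrist 7097 ((7.671457569813356e-05, -0.0005422742106020451), 0.0695500373840332) [-0.0011389   0.00639194  0.00869688]
plane [-0.03136821  0.00588179  0.0057437 ]
```

View pics/s9.png

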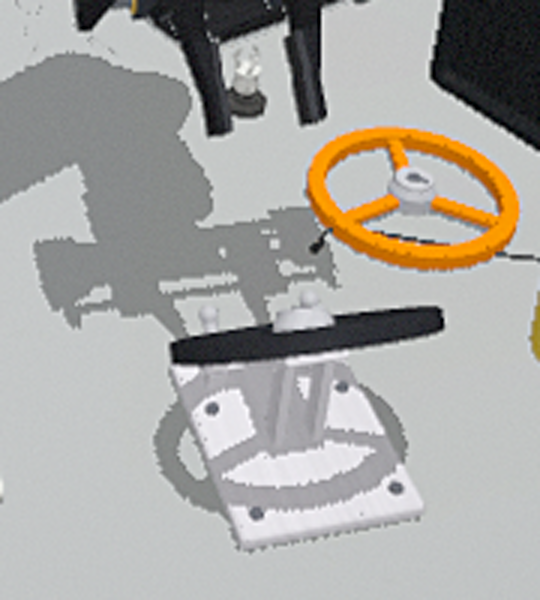

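View pics/w9.png

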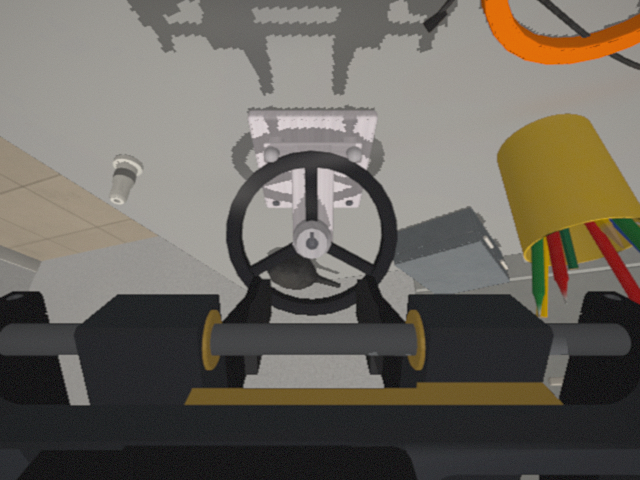

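```bash
cat >> h.py <<'E'
MB=np.c_[-uyp,zs,-xs]
def tcpB(lat,up): return SEAT+lat*uyp+(up+.051)*xs
E
python3 - <<'E'
from h import *
ws=[cloud(viewer.camera(c)).reshape(-1,3) for c in ('scene','side')]
w=np.concatenate(ws);w=w[~np.isnan(w[:,0])]
for lat in(.04,-.04):
    p=tcpB(lat,.05)
    L=(w-p)@MB
    m=(abs(L[:,0])<.08)&(abs(L[:,1])<.13)&(L[:,2]>-.3)&(L[:,2]<.01)&(w[:,2]>.02)
    print(lat,p,m.sum(), w[m].mean(0) if m.any() else '')
s=monitor.read_state()
m=(abs(w[:,0]-.62)<.12)&(abs(w[:,1]-.29)<.15)&(w[:,2]>.2)
print('near hook',m.sum(),np.percentile(w[m],[1,50,99],axis=0).round(2).tolist())
m=(w[:,0]<.8)&(w[:,0]>.4)&(w[:,1]<.6)&(w[:,1]>.1)&(w[:,2]>.15)
H,_,_=np.histogram2d(w[m][:,0],w[m][:,1],bins=[np.arange(.4,.81,.05),np.arange(.1,.61,.05)]);print(H.astype(int))
m=(w[:,0]<.85)&(w[:,0]>.4)&(w[:,1]>-.55)&(w[:,1]<-.1)&(w[:,2]>.03)&(w[:,2]<.2)
H,_,_=np.histogram2d(w[m][:,0],w[m][:,1],bins=[np.arange(.4,.86,.05),np.arange(-.55,-.09,.05)]);print(H.astype(int))
rel([('mid',[.50,-.25,.30],R.from_matrix(R.from_quat(s['eef_rot']).as_matrix()).as_matrix()),('preB',tcpB(.04,.05)+.09*xs,MB)],s)
E
```

```text
0.04 [ 0.51617337 -0.31474633  0.14941778] 0 
-0.04 [ 0.44133785 -0.28646835  0.14941778] 0 
near hook 464 [[0.52, 0.28, 0.2], [0.6, 0.3, 0.23], [0.61, 0.31, 0.25]]
[[   0    0    0    0    0    0    0    0    0    0]
 [   0    0    0    0    0    0    0    0    0    0]
 [   0    0    0   90    0    0    0    0    0    0]
 [   0    0    0  119   37    0    0    0    0    0]
 [   0    0    0  246  192    0    0    0    0    0]
 [   0    0    0    0    0    0    0    0    0    0]
 [   0    0    0    0    0    0    0    2    1    0]
 [   0    0    0    0    0 1053 1396  870  708  469]]
[[   0    2  421   13    0   78  347    3    0]
 [   0    0    0    0    0  643  499  227    3]
 [   0    0    1   16    0  459  376  227  526]
 [ 314 1349 1942  498    0   55  166  452  293]
 [ 802 1911 1633  832    0    0    0    0  175]
 [ 451 1017  428   31 1519 1747   48    0    0]
 [   0    0    0    0  600 1204  117    0    0]
 [   0    0    0    0    0    0    0    0    0]
 [   0    0    0    0    0    0 1494 2605 2737]]
mid xyz [-0.1686, 0.0025, 0.0304] r [-0.0, -0.0, -0.0] deg 0.0
preB xyz [-0.1908, 0.0407, 0.1756] r [-0.1927, 0.1924, -0.1926] deg 120.1
```

Run:
```python
from h import *
s=monitor.read_state(); p0=s['ee_pos'];R0=R.from_quat(s['eef_rot']).as_matrix()
p2=tcpB(.04,.05)+.08*xs; pm=np.array([.5,-.22,.36])
rv=R.from_matrix(R0.T@MB).as_rotvec()/(2*np.pi)
for i in range(1,13):
    t=i/12; p=(1-t)**2*p0+2*t*(1-t)*pm+t*t*p2
    print((R0.T@(p-p0)).round(3).tolist(),(rv*t).round(4).tolist(),p.round(2))
```

```text
[-0.03, -0.001, -0.004] [-0.0161, 0.016, -0.016] [ 0.54 -0.13  0.23]
[-0.058, -0.001, -0.004] [-0.0321, 0.0321, -0.0321] [ 0.53 -0.15  0.25]
[-0.083, -0.001, -0.001] [-0.0482, 0.0481, -0.0481] [ 0.53 -0.17  0.26]
[-0.105, 0.001, 0.005] [-0.0642, 0.0641, -0.0642] [ 0.52 -0.19  0.27]
[-0.124, 0.003, 0.015] [-0.0803, 0.0802, -0.0802] [ 0.52 -0.21  0.28]
[-0.141, 0.006, 0.028] [-0.0964, 0.0962, -0.0963] [ 0.51 -0.23  0.28]
[-0.154, 0.01, 0.044] [-0.1124, 0.1122, -0.1123] [ 0.51 -0.25  0.28]
[-0.165, 0.014, 0.064] [-0.1285, 0.1283, -0.1284] [ 0.5  -0.27  0.27]
[-0.173, 0.02, 0.087] [-0.1445, 0.1443, -0.1444] [ 0.5  -0.3   0.26]
[-0.179, 0.026, 0.113] [-0.1606, 0.1603, -0.1605] [ 0.5  -0.32  0.25]
[-0.181, 0.033, 0.143] [-0.1767, 0.1764, -0.1765] [ 0.5  -0.34  0.23]
[-0.181, 0.041, 0.176] [-0.1927, 0.1924, -0.1926] [ 0.5  -0.37  0.21]
```

Call:
{"fn": "drive_tool", "kwargs": {
  "plan": [
    {"rx": -0.016,"ry": 0.016,"rz": -0.016,"x": -0.03,"y": -0.001,"z": -0.004,"fingers": 0.4},
    {"rx": -0.032,"ry": 0.032,"rz": -0.032,"x": -0.058,"y": -0.001,"z": -0.004,"fingers": 0.4},
    {"rx": -0.048,"ry": 0.048,"rz": -0.048,"x": -0.083,"y": -0.001,"z": -0.001,"fingers": 0.4},
    {"rx": -0.064,"ry": 0.064,"rz": -0.064,"x": -0.105,"y": 0.001,"z": 0.005,"fingers": 0.4},
    {"rx": -0.08,"ry": 0.08,"rz": -0.08,"x": -0.124,"y": 0.003,"z": 0.015,"fingers": 0.4},
    {"rx": -0.096,"ry": 0.096,"rz": -0.096,"x": -0.141,"y": 0.006,"z": 0.028,"fingers": 0.4},
    {"rx": -0.112,"ry": 0.112,"rz": -0.112,"x": -0.154,"y": 0.01,"z": 0.044,"fingers": 0.4},
    {"rx": -0.112,"ry": 0.112,"rz": -0.112,"x": -0.154,"y": 0.01,"z": 0.044,"fingers": 0.4}
  ]
}}

```text
time: 9.32
ee_pos: [0.5069, -0.2531, 0.2804]
eef_rot: [0.481, 0.858, 0.096, 0.152]
ft_force: [-0.7, -0.2, 0.0]
width: 0.0348
```

Run:
```python
from h import *
s=monitor.read_state(); print(s['time'],s['ee_pos'].round(3),s['joint_positions'].round(2),s['width'])
p0=s['ee_pos'];R0=R.from_quat(s['eef_rot']).as_matrix()
p2=tcpB(.04,.05)+.08*xs; pm=np.array([.5,-.32,.28])
rv=R.from_matrix(R0.T@MB).as_rotvec()/(2*np.pi); print(np.linalg.norm(rv)*360)
for i in range(1,8):
    t=i/7; p=(1-t)**2*p0+2*t*(1-t)*pm+t*t*p2
    print((R0.T@(p-p0)).round(3).tolist(),(rv*t).round(3).tolist(),p.round(2))
```

```text
9.325 [ 0.507 -0.253  0.28 ] [ 0.24  0.03  0.24  1.88 -0.23  0.93  1.13] 0.03477896281785427
50.059706865218
[-0.015, -0.012, 0.0] [-0.011, 0.011, -0.011] [ 0.51 -0.27  0.28]
[-0.028, -0.024, 0.004] [-0.023, 0.023, -0.023] [ 0.5  -0.29  0.27]
[-0.041, -0.036, 0.01] [-0.034, 0.034, -0.034] [ 0.5  -0.31  0.27]
[-0.053, -0.049, 0.019] [-0.046, 0.046, -0.046] [ 0.5  -0.32  0.26]
[-0.063, -0.063, 0.031] [-0.057, 0.057, -0.057] [ 0.5  -0.34  0.24]
[-0.072, -0.077, 0.046] [-0.069, 0.069, -0.069] [ 0.5  -0.35  0.23]
[-0.08, -0.091, 0.064] [-0.08, 0.08, -0.08] [ 0.5  -0.37  0.21]
```

Call:
{"fn": "drive_tool", "kwargs": {
  "plan": [
    {"rx": -0.011,"ry": 0.011,"rz": -0.011,"x": -0.015,"y": -0.012,"z": 0,"fingers": 0.4},
    {"rx": -0.023,"ry": 0.023,"rz": -0.023,"x": -0.028,"y": -0.024,"z": 0.004,"fingers": 0.4},
    {"rx": -0.034,"ry": 0.034,"rz": -0.034,"x": -0.041,"y": -0.036,"z": 0.01,"fingers": 0.4},
    {"rx": -0.046,"ry": 0.046,"rz": -0.046,"x": -0.053,"y": -0.049,"z": 0.019,"fingers": 0.4},
    {"rx": -0.057,"ry": 0.057,"rz": -0.057,"x": -0.063,"y": -0.063,"z": 0.031,"fingers": 0.4},
    {"rx": -0.069,"ry": 0.069,"rz": -0.069,"x": -0.072,"y": -0.077,"z": 0.046,"fingers": 0.4},
    {"rx": -0.08,"ry": 0.08,"rz": -0.08,"x": -0.08,"y": -0.091,"z": 0.064,"fingers": 0.4},
    {"rx": -0.08,"ry": 0.08,"rz": -0.08,"x": -0.08,"y": -0.091,"z": 0.064,"fingers": 0.4},
    {"rx": -0.08,"ry": 0.08,"rz": -0.08,"x": -0.08,"y": -0.091,"z": 0.064,"fingers": 0.4}
  ]
}}

```text
time: 10.45
ee_pos: [0.497, -0.3659, 0.2065]
eef_rot: [0.169, 0.909, 0.375, 0.07]
ft_force: [-0.3, 0.6, 0.8]
width: 0.0348
```

Run:
```python
from h import *
s=monitor.read_state(); print(s['time'],s['ee_pos'].round(3),s['joint_positions'].round(2),s['width'])
rel([('pre',tcpB(.04,.05)+.08*xs,MB),('grasp',tcpB(.04,.05),MB)],s)
snap('wrist','w10.png');snap('scene','s10.png')
```

```text
10.45 [ 0.497 -0.366  0.206] [ 0.66  0.62  0.27  1.44 -0.8   1.61  2.31] 0.034827887546816906
pre xyz [0.0001, -0.0017, -0.001] r [-0.0006, 0.0006, -0.0006] deg 0.4
grasp xyz [0.0005, -0.0014, 0.079] r [-0.0006, 0.0006, -0.0006] deg 0.4
```

View pics/w10.png

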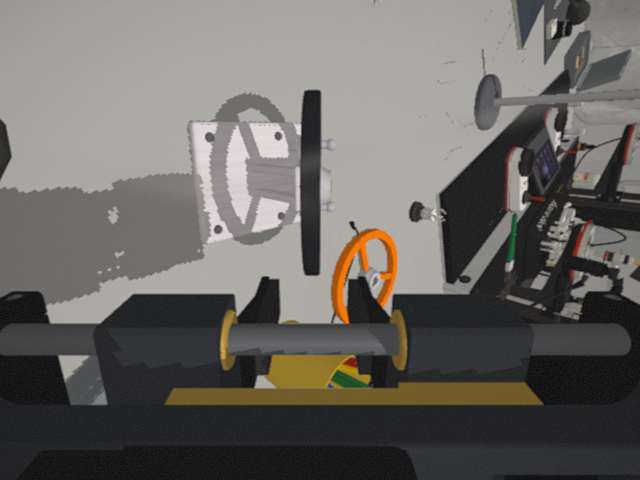

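View pics/s10.png

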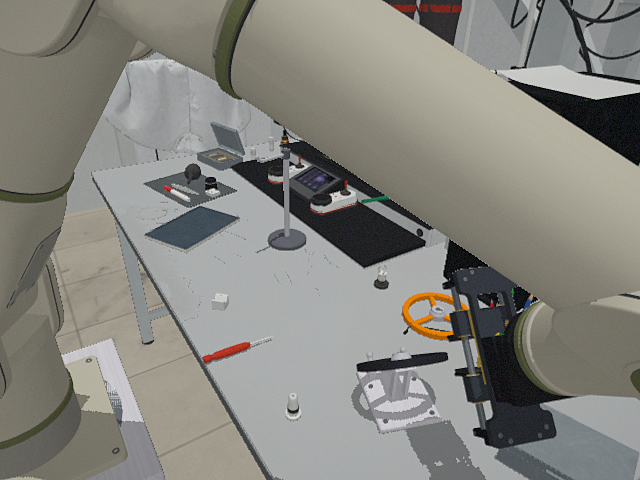

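Run:
```python
from h import *
s=monitor.read_state(); im=viewer.camera('wrist'); w=cloud(im)
L=(w-s['ee_pos'])@R.from_quat(s['eef_rot']).as_matrix()
m=np.zeros((480,640),bool); m[85:275,295:328]=1
m&=im['color'].astype(int).sum(-1)<150
P=L[m]; P=P[~np.isnan(P[:,0])]; P=P[(P[:,2]>.08)&(P[:,2]<.25)]
for x0 in np.arange(-.04,.12,.02):
    t=P[(P[:,0]>x0)&(P[:,0]<x0+.02)]
    if len(t)>5: print(round(x0,3),len(t),np.percentile(t,[3,50,97],axis=0).round(4).tolist())
```

```text
-0.02 210 [[-0.0185, -0.0076, 0.1237], [-0.0075, -0.0029, 0.1297], [-0.0004, 0.0018, 0.1436]]
0.0 417 [[0.0009, -0.008, 0.1133], [0.0111, -0.0028, 0.1168], [0.0195, 0.0023, 0.1229]]
0.02 362 [[0.0204, -0.0081, 0.1103], [0.0271, -0.0027, 0.1116], [0.0342, 0.0022, 0.1135]]
0.04 154 [[0.046, -0.0079, 0.1097], [0.0514, -0.0019, 0.1109], [0.0561, 0.0016, 0.1123]]
0.06 322 [[0.0696, -0.0079, 0.1155], [0.0751, -0.0031, 0.1191], [0.0796, 0.0024, 0.1226]]
0.08 587 [[0.0802, -0.0074, 0.1221], [0.0895, -0.002, 0.1302], [0.0991, 0.0029, 0.1423]]
0.1 159 [[0.1004, -0.0066, 0.1436], [0.1032, -0.0021, 0.1485], [0.1073, 0.0031, 0.159]]
```

Call:
{"fn": "drive_tool", "kwargs": {
  "plan": [
    {"rx": 0,"ry": 0,"rz": 0,"x": 0,"y": -0.003,"z": 0.02,"fingers": 0.4},
    {"rx": 0,"ry": 0,"rz": 0,"x": 0,"y": -0.003,"z": 0.045,"fingers": 0.4},
    {"rx": 0,"ry": 0,"rz": 0,"x": 0,"y": -0.003,"z": 0.07,"fingers": 0.4},
    {"rx": 0,"ry": 0,"rz": 0,"x": 0,"y": -0.003,"z": 0.08,"fingers": 0.4},
    {"rx": 0,"ry": 0,"rz": 0,"x": 0,"y": -0.003,"z": 0.08,"fingers": 0.4},
    {"rx": 0,"ry": 0,"rz": 0,"x": 0,"y": -0.003,"z": 0.08,"fingers": 0.4}
  ]
}}

```text
time: 11.35
ee_pos: [0.5162, -0.3161, 0.1477]
eef_rot: [0.168, 0.909, 0.375, 0.07]
ft_force: [0.5, 0.3, -0.4]
width: 0.0348
```

Run:
```python
from h import *
snap('wrist','w11.png');snap('scene','s11.png')
```

```text
(no output)
```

View pics/w11.png

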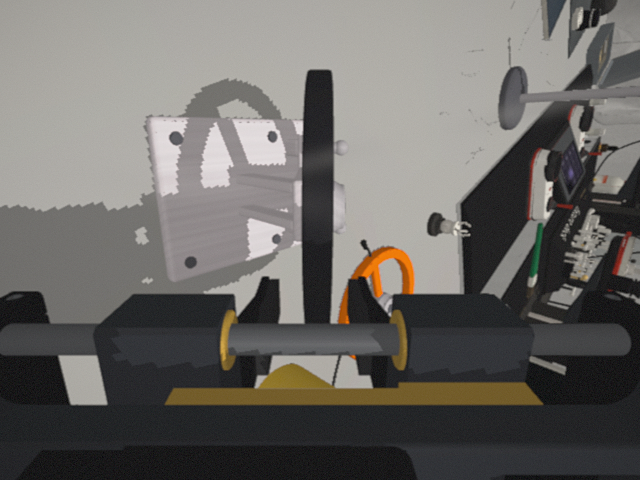

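View pics/s11.png

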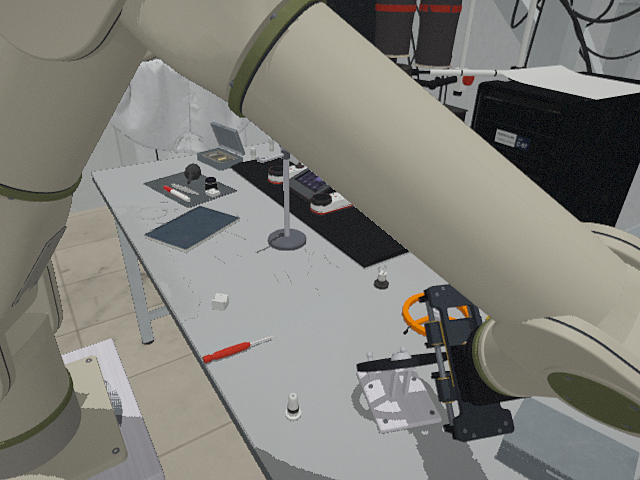

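Call:
{"fn": "drive_tool", "kwargs": {
  "plan": [
    {"rx": 0,"ry": 0,"rz": 0,"x": 0,"y": 0,"z": 0,"fingers": 0.05},
    {"rx": 0,"ry": 0,"rz": 0,"x": 0,"y": 0,"z": 0,"fingers": 0.05},
    {"rx": 0,"ry": 0,"rz": 0,"x": 0,"y": 0,"z": 0,"fingers": 0.05},
    {"rx": 0,"ry": 0,"rz": 0,"x": 0,"y": 0,"z": 0,"fingers": 0.05}
  ],
  "squeeze": 50
}}

```text
time: 11.95
ee_pos: [0.5166, -0.315, 0.1475]
eef_rot: [0.168, 0.909, 0.375, 0.069]
ft_force: [0.2, 0.7, 2.9]
width: 0.0114
```

Run:
```python
from h import *
s=monitor.read_state(); print(s['time'],s['ft_force'],s['width'])
p0=s['ee_pos'];R0=R.from_quat(s['eef_rot']).as_matrix()
MH=down(12)
# lift: along zs/xs combination: up: go xs*.03+zs*.05 then back
a=p0+.03*xs+.02*zs; b=p0+.06*xs+.06*zs
rel([('a',a,R0),('b',b,R0),('up',np.array([.51,-.22,.36]),down(45)),('far',np.array([.45,.1,.40]),MH),('hookpre',np.array([.47,.25,.36]),MH)],s)
print(a,b)
```

```text
11.95 [0.21234781 0.69254103 2.89610813] 0.011399111909202642
a xyz [-0.0, 0.0199, -0.03] r [0.0, 0.0, 0.0] deg 0.0
b xyz [-0.0, 0.0599, -0.0601] r [0.0, 0.0, 0.0] deg 0.0
up xyz [0.04, 0.2112, -0.0896] r [0.1228, -0.0262, 0.0634] deg 50.6
far xyz [0.2103, 0.436, 0.0778] r [0.114, -0.062, 0.1501] deg 71.4
hookpre xyz [0.2452, 0.5121, 0.2101] r [0.114, -0.062, 0.1501] deg 71.4
[ 0.51408284 -0.32157857  0.18284768] [ 0.51658228 -0.31496399  0.23234516]
```

Call:
{"fn": "drive_tool", "kwargs": {
  "plan": [
    {"rx": 0,"ry": 0,"rz": 0,"x": 0,"y": 0.004,"z": -0.01,"fingers": 0.05},
    {"rx": 0,"ry": 0,"rz": 0,"x": 0,"y": 0.02,"z": -0.03,"fingers": 0.05},
    {"rx": 0,"ry": 0,"rz": 0,"x": 0,"y": 0.04,"z": -0.045,"fingers": 0.05},
    {"rx": 0,"ry": 0,"rz": 0,"x": 0,"y": 0.06,"z": -0.06,"fingers": 0.05},
    {"rx": 0.025,"ry": -0.005,"rz": 0.013,"x": 0.005,"y": 0.09,"z": -0.065,"fingers": 0.05},
    {"rx": 0.05,"ry": -0.01,"rz": 0.026,"x": 0.015,"y": 0.12,"z": -0.07,"fingers": 0.05},
    {"rx": 0.074,"ry": -0.016,"rz": 0.038,"x": 0.025,"y": 0.15,"z": -0.08,"fingers": 0.05},
    {"rx": 0.098,"ry": -0.021,"rz": 0.051,"x": 0.032,"y": 0.18,"z": -0.085,"fingers": 0.05},
    {"rx": 0.123,"ry": -0.026,"rz": 0.063,"x": 0.04,"y": 0.21,"z": -0.09,"fingers": 0.05},
    {"rx": 0.123,"ry": -0.026,"rz": 0.063,"x": 0.04,"y": 0.21,"z": -0.09,"fingers": 0.05}
  ]
}}

```text
time: 13.2
ee_pos: [0.5116, -0.2166, 0.3627]
eef_rot: [0.379, 0.926, -0.0, 0.002]
ft_force: [0.3, -0.8, -2.6]
width: 0.0113
```

Run:
```python
from h import *
s=monitor.read_state(); print(s['time'],s['ft_force'],s['width'],s['joint_positions'].round(2),s['ee_pos'])
snap('scene','s12.png');snap('wrist','w12.png')
rel([('a',[.46,-.05,.39],down(28)),('far',np.array([.44,.1,.40]),down(12)),('pre',np.array([.45,.22,.39]),down(12))],s)
```

```text
13.2 [ 0.28682968 -0.75490008 -2.59671205] 0.011328114688078641 [ 0.04  0.14  0.31  1.56 -0.04  1.45  1.15] [ 0.5115664  -0.21660272  0.36265032]
a xyz [0.1534, 0.0827, -0.028] r [0.0002, 0.0007, 0.0486] deg 17.5
far xyz [0.2728, 0.1757, -0.0385] r [0.0003, 0.0007, 0.0931] deg 33.5
pre xyz [0.3498, 0.2683, -0.0287] r [0.0003, 0.0007, 0.0931] deg 33.5
```

View pics/s12.png

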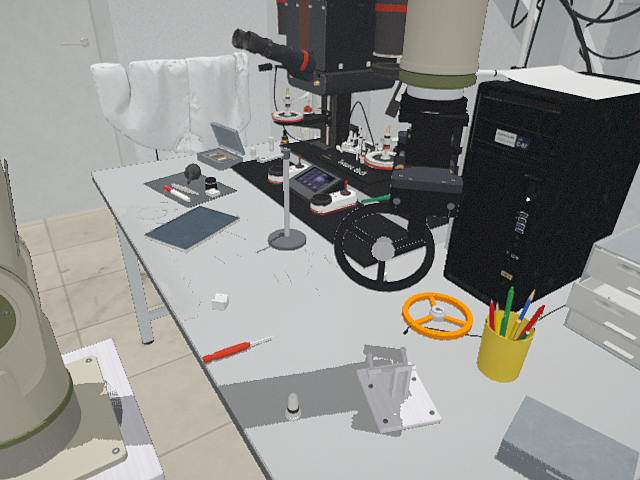

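View pics/w12.png

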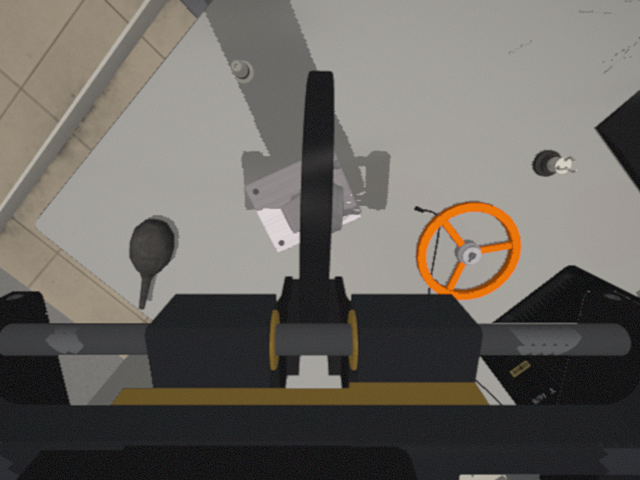

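```bash
cat >> h.py <<'E'
hx=np.array([np.cos(np.radians(12)),np.sin(np.radians(12)),0]); hy=np.array([-hx[1],hx[0],0])
S=np.array([.5552,.2925,.235])
def tcpH(front,up,off=.041,dz=.1007): # wheel centre: front metres before saddle, up relative to saddle
    return S-front*hx+up*Z-off*hy+dz*Z
E
python3 - <<'E'
from h import *
s=monitor.read_state()
p=tcpH(.085,-.033);print(p)
rel([('a',[.46,-.05,.37],down(28)),('b',[.46,.08,.35],down(12)),('pre',p,down(12))],s)
E
```

```text
[0.48058183 0.23472345 0.3027    ]
a xyz [0.1552, 0.0862, -0.0101] r [0.0, 0.0001, 0.0479] deg 17.2
b xyz [0.2467, 0.1785, 0.0098] r [0.0001, 0.0001, 0.0923] deg 33.2
pre xyz [0.3411, 0.3028, 0.057] r [0.0001, 0.0001, 0.0923] deg 33.2
```

Call:
{"fn": "drive_tool", "kwargs": {
  "plan": [
    {"rx": 0,"ry": 0,"rz": 0.015,"x": 0.05,"y": 0.028,"z": -0.004,"fingers": 0.05},
    {"rx": 0,"ry": 0,"rz": 0.03,"x": 0.1,"y": 0.056,"z": -0.008,"fingers": 0.05},
    {"rx": 0,"ry": 0,"rz": 0.048,"x": 0.155,"y": 0.086,"z": -0.01,"fingers": 0.05},
    {"rx": 0,"ry": 0,"rz": 0.065,"x": 0.19,"y": 0.12,"z": -0.005,"fingers": 0.05},
    {"rx": 0,"ry": 0,"rz": 0.08,"x": 0.22,"y": 0.15,"z": 0,"fingers": 0.05},
    {"rx": 0,"ry": 0,"rz": 0.092,"x": 0.25,"y": 0.18,"z": 0.01,"fingers": 0.05},
    {"rx": 0,"ry": 0,"rz": 0.092,"x": 0.28,"y": 0.22,"z": 0.025,"fingers": 0.05},
    {"rx": 0,"ry": 0,"rz": 0.092,"x": 0.31,"y": 0.26,"z": 0.045,"fingers": 0.05},
    {"rx": 0,"ry": 0,"rz": 0.092,"x": 0.341,"y": 0.303,"z": 0.057,"fingers": 0.05},
    {"rx": 0,"ry": 0,"rz": 0.092,"x": 0.341,"y": 0.303,"z": 0.057,"fingers": 0.05},
    {"rx": 0,"ry": 0,"rz": 0.092,"x": 0.341,"y": 0.303,"z": 0.057,"fingers": 0.05},
    {"rx": 0,"ry": 0,"rz": 0.092,"x": 0.341,"y": 0.303,"z": 0.057,"fingers": 0.05}
  ]
}}

```text
time: 14.8
ee_pos: [0.482, 0.2322, 0.3017]
eef_rot: [0.63, 0.776, -0.001, 0.0]
ft_force: [0.1, 0.3, -0.9]
width: 0.0117
```

Run:
```python
from h import *
s=monitor.read_state(); print(s['time'],s['ft_force'],s['width'],s['joint_positions'].round(2),s['ee_pos'])
rel([('pre',tcpH(.085,-.033),down(12))],s)
snap('wrist','w13.png')
im0=snap('side')
im=snap('scene');cv2.imwrite('pics/s13.png',cv2.resize(im['color'][60:260,180:360,::-1],None,fx=3,fy=3,interpolation=cv2.INTER_CUBIC))
for n,im in(('scene',im),('side',im0)):
    w=cloud(im);D=w-S;L=np.stack([D@hx,D@hy,D@Z],-1)
    m=(L[...,0]>-.11)&(L[...,0]<-.055)&(abs(L[...,1])<.09)&(L[...,2]>-.12)&(L[...,2]<.045)&(im['color'].astype(int).sum(-1)<200)
    P=L[m];print(n,len(P),np.percentile(P,[2,50,98],axis=0).round(3).tolist())
    pp=P[(np.hypot(P[:,1],P[:,2]+.033)>.05)&(P[:,2]<-.01)]
    print(cv2.minEnclosingCircle(pp[:,1:].astype(np.float32)))
    A=np.c_[pp[:,1:],np.ones(len(pp))];print('plane x=',np.linalg.lstsq(A,pp[:,0],rcond=None)[0])
```

```text
14.8 [ 0.11665638  0.2824969  -0.93750256] 0.011651060352000657 [-0.42  0.14 -0.13  1.68  0.02  1.33 -0.34] [0.48198856 0.23215222 0.30165207]
pre xyz [0.0028, -0.0008, -0.0011] r [-0.0002, 0.0002, -0.0004] deg 0.2
scene 1208 [[-0.103, -0.072, -0.093], [-0.086, -0.04, -0.012], [-0.073, 0.057, 0.043]]
((-0.004271809943020344, -0.03313743323087692), 0.07112301141023636)
plane x= [ 0.03392207 -0.00305712 -0.08516434]
side 637 [[-0.105, -0.074, -0.092], [-0.087, -0.05, 0.001], [-0.074, 0.054, 0.043]]
((-0.00896392110735178, -0.03425545617938042), 0.06822169572114944)
plane x= [ 0.04078892  0.00257107 -0.08530569]
```

View pics/s13.png

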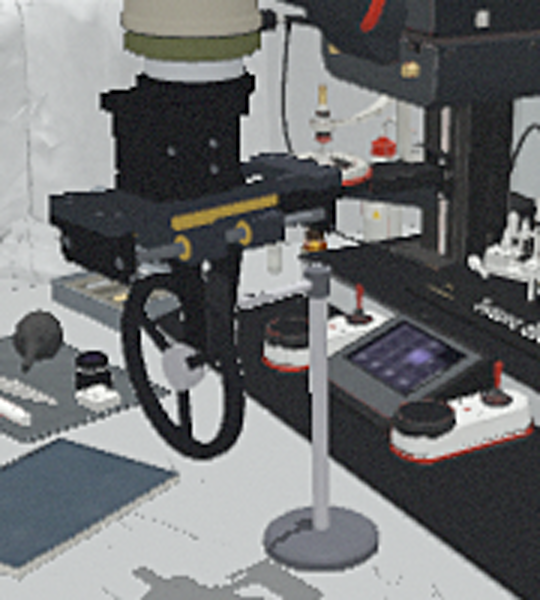

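View pics/w13.png

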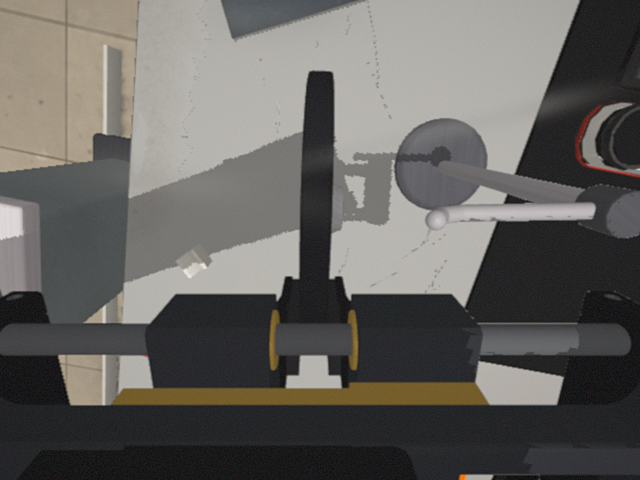

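Run:
```python
from h import *
s=monitor.read_state(); im=viewer.camera('wrist'); w=cloud(im)
Rt=R.from_quat(s['eef_rot']).as_matrix()
L=(w-s['ee_pos'])@Rt
def st(v0,v1,u0,u1,zl,zh):
    P=L[v0:v1,u0:u1].reshape(-1,3);P=P[~np.isnan(P[:,0])];P=P[(P[:,2]>zl)&(P[:,2]<zh)]
    print(len(P),np.percentile(P,[2,50,98],axis=0).round(4).tolist())
st(203,230,424,448,.02,.12); st(195,225,460,500,.02,.12); st(195,225,500,540,.02,.12);st(195,225,540,585,.02,.12)
m=np.zeros((480,640),bool);m[65:275,295:340]=1
P=L[m&(im['color'].astype(int).sum(-1)<200)];P=P[(P[:,2]>.02)&(P[:,2]<.19)]
for x0 in np.arange(-.04,.12,.01):
    t=P[(P[:,0]>x0)&(P[:,0]<x0+.01)]
    if len(t)>5: print(round(x0,3),len(t),np.percentile(t,[3,50,97],axis=0).round(4)[:,1:].tolist())
# tip world
P=w[203:230,424:448].reshape(-1,3);P=P[P[:,2]>.2];print(P.mean(0),P.max(0))
```

```text
396 [[0.0402, 0.0494, 0.0498], [0.0444, 0.0533, 0.0518], [0.047, 0.0604, 0.0623]]
680 [[0.0397, 0.0675, 0.0615], [0.0441, 0.0768, 0.0631], [0.0472, 0.0857, 0.0666]]
776 [[0.0398, 0.0862, 0.0615], [0.044, 0.0965, 0.0634], [0.0475, 0.1345, 0.1179]]
1235 [[0.04, 0.105, 0.0616], [0.0453, 0.1212, 0.0642], [0.0496, 0.1342, 0.1066]]
0.02 153 [[-0.0052, 0.0301], [0.0002, 0.0309], [0.0056, 0.0321]]
0.03 705 [[-0.005, 0.0288], [0.0002, 0.0301], [0.0056, 0.0314]]
0.04 819 [[-0.005, 0.0289], [0.0006, 0.0302], [0.0058, 0.0317]]
0.05 881 [[-0.0045, 0.0299], [0.0009, 0.0315], [0.0062, 0.0335]]
0.06 893 [[-0.0042, 0.0326], [0.0013, 0.0348], [0.0065, 0.0369]]
0.07 881 [[-0.0038, 0.0363], [0.0013, 0.0397], [0.0069, 0.043]]
0.08 766 [[-0.0032, 0.0425], [0.0021, 0.0464], [0.0072, 0.0514]]
0.09 631 [[-0.0027, 0.0515], [0.0023, 0.0562], [0.0077, 0.064]]
0.1 283 [[-0.0019, 0.0649], [0.0029, 0.0696], [0.0079, 0.08]]
[0.52505728 0.28722321 0.24862329] [0.53392119 0.29162011 0.25308123]
```

Call:
{"fn": "drive_tool", "kwargs": {
  "plan": [
    {"rx": 0,"ry": 0,"rz": 0,"x": 0.004,"y": 0.015,"z": 0,"fingers": 0.05},
    {"rx": 0,"ry": 0,"rz": 0,"x": 0.004,"y": 0.03,"z": 0,"fingers": 0.05},
    {"rx": 0,"ry": 0,"rz": 0,"x": 0.004,"y": 0.045,"z": 0,"fingers": 0.05},
    {"rx": 0,"ry": 0,"rz": 0,"x": 0.004,"y": 0.06,"z": 0,"fingers": 0.05},
    {"rx": 0,"ry": 0,"rz": 0,"x": 0.004,"y": 0.075,"z": 0,"fingers": 0.05},
    {"rx": 0,"ry": 0,"rz": 0,"x": 0.004,"y": 0.085,"z": 0,"fingers": 0.05},
    {"rx": 0,"ry": 0,"rz": 0,"x": 0.004,"y": 0.085,"z": 0,"fingers": 0.05},
    {"rx": 0,"ry": 0,"rz": 0,"x": 0.004,"y": 0.085,"z": 0,"fingers": 0.05}
  ]
}}

```text
time: 16.0
ee_pos: [0.5634, 0.2556, 0.3013]
eef_rot: [0.629, 0.777, -0.001, -0.0]
ft_force: [-1.2, -0.4, -1.5]
width: 0.0112
```

Run:
```python
from h import *
s=monitor.read_state(); print(s['time'],s['ft_force'],s['width'],s['joint_positions'].round(2),s['ee_pos'])
im=snap('wrist','w14.png'); w=cloud(im)
L=(w-s['ee_pos'])@R.from_quat(s['eef_rot']).as_matrix()
ims=snap('scene');cv2.imwrite('pics/s14.png',cv2.resize(ims['color'][60:260,200:380,::-1],None,fx=3,fy=3,interpolation=cv2.INTER_CUBIC))
```

```text
16.0 [-1.16278353 -0.4055802  -1.48072631] 0.011212762126988511 [-0.41  0.32 -0.11  1.46  0.04  1.37 -0.31] [0.56343654 0.25563488 0.30125997]
```

View pics/w14.png

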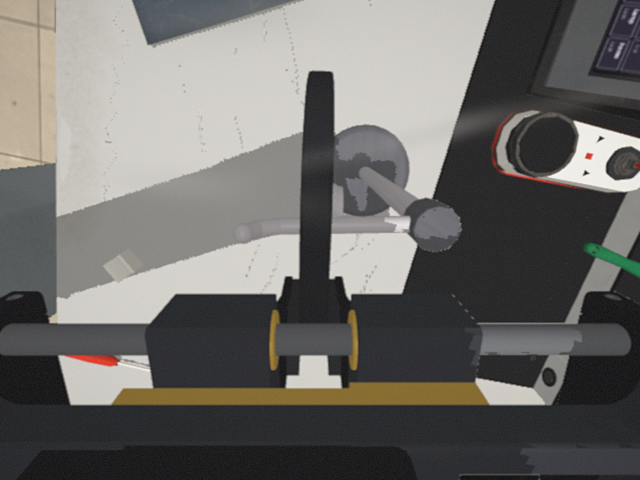

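View pics/s14.png

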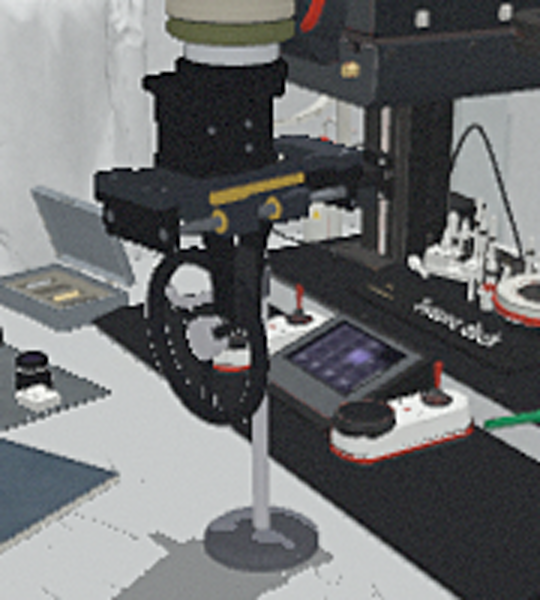

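Call:
{"fn": "drive_tool", "kwargs": {
  "plan": [
    {"rx": 0,"ry": 0,"rz": 0,"x": 0,"y": 0,"z": 0.006,"fingers": 0.05},
    {"rx": 0,"ry": 0,"rz": 0,"x": 0,"y": 0,"z": 0.012,"fingers": 0.05},
    {"rx": 0,"ry": 0,"rz": 0,"x": 0,"y": 0,"z": 0.016,"fingers": 0.05},
    {"rx": 0,"ry": 0,"rz": 0,"x": 0,"y": 0,"z": 0.018,"fingers": 0.05},
    {"rx": 0,"ry": 0,"rz": 0,"x": 0,"y": 0,"z": 0.018,"fingers": 0.05},
    {"rx": 0,"ry": 0,"rz": 0,"x": 0,"y": 0,"z": 0.018,"fingers": 0.05}
  ]
}}

```text
time: 16.85
ee_pos: [0.5638, 0.2557, 0.2834]
eef_rot: [0.629, 0.777, -0.001, 0.0]
ft_force: [-0.5, 0.8, -0.9]
width: 0.011
```

Run:
```python
from h import *
s=monitor.read_state(); print(s['time'],s['ft_force'],s['width'],s['ee_pos'])
im=snap('wrist','w15.png'); w=cloud(im)
L=(w-s['ee_pos'])@R.from_quat(s['eef_rot']).as_matrix()
P=L[215:255,250:420].reshape(-1,3)
for y0 in np.arange(-.04,.06,.01):
    t=P[(P[:,1]>y0)&(P[:,1]<y0+.01)&(P[:,2]<.09)]
    if len(t)>5: print(round(y0,3),len(t),np.percentile(t,[3,50,97],axis=0).round(4).tolist())
```

```text
16.85 [-0.46321734  0.83300526 -0.90126666] 0.010981582956775503 [0.56378834 0.25565538 0.28343445]
-0.03 293 [[0.0347, -0.0254, 0.0386], [0.039, -0.0231, 0.0423], [0.0418, -0.0203, 0.0455]]
-0.02 468 [[0.0349, -0.0198, 0.0426], [0.0391, -0.0151, 0.0446], [0.0419, -0.0102, 0.0481]]
-0.01 751 [[0.036, -0.0094, 0.029], [0.0418, -0.0035, 0.0307], [0.0508, -0.0001, 0.0468]]
0.0 828 [[0.0363, 0.0002, 0.0288], [0.0429, 0.0039, 0.0304], [0.0508, 0.0098, 0.0465]]
0.01 568 [[0.033, 0.0103, 0.0435], [0.0386, 0.0143, 0.0453], [0.0424, 0.0197, 0.0885]]
0.02 453 [[0.0352, 0.0202, 0.0434], [0.0397, 0.025, 0.0448], [0.0426, 0.0296, 0.0478]]
0.03 451 [[0.0357, 0.0302, 0.0434], [0.0399, 0.035, 0.0449], [0.0427, 0.0397, 0.0478]]
0.04 336 [[0.0357, 0.0402, 0.0437], [0.0402, 0.0437, 0.0476], [0.0447, 0.0486, 0.085]]
```

View pics/w15.png

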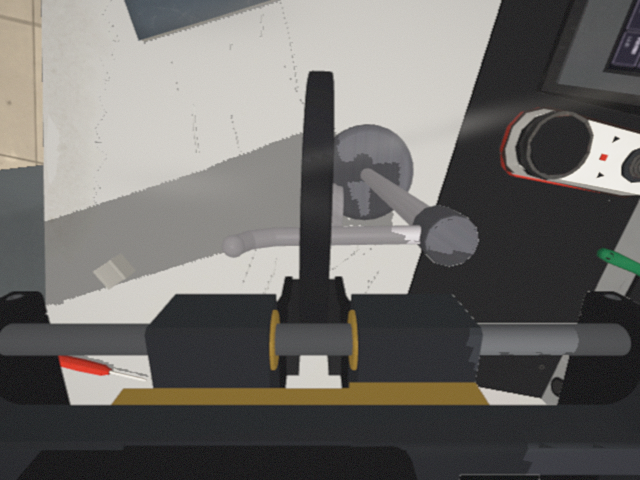

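Call:
{"fn": "drive_tool", "kwargs": {
  "plan": [
    {"rx": 0,"ry": 0,"rz": 0,"x": 0,"y": 0,"z": 0.001,"fingers": 0.05},
    {"rx": 0,"ry": 0,"rz": 0,"x": 0,"y": 0,"z": 0.002,"fingers": 0.05},
    {"rx": 0,"ry": 0,"rz": 0,"x": 0,"y": 0,"z": 0.002,"fingers": 0.05}
  ]
}}

```text
time: 17.27
ee_pos: [0.5637, 0.2556, 0.2811]
eef_rot: [0.629, 0.777, -0.001, -0.0]
ft_force: [0.0, 1.0, -1.2]
width: 0.0111
```

Call:
{"fn": "drive_tool", "kwargs": {
  "plan": [
    {"rx": 0,"ry": 0,"rz": 0,"x": 0,"y": 0,"z": 0.001,"fingers": 0.05},
    {"rx": 0,"ry": 0,"rz": 0,"x": 0,"y": 0,"z": 0.001,"fingers": 0.05},
    {"rx": 0,"ry": 0,"rz": 0,"x": 0,"y": 0,"z": 0.001,"fingers": 0.05}
  ]
}}

```text
time: 17.65
ee_pos: [0.5638, 0.2557, 0.2804]
eef_rot: [0.629, 0.777, -0.001, 0.0]
ft_force: [0.1, -0.2, 1.0]
width: 0.0114
```

Call:
{"fn": "drive_tool", "kwargs": {
  "plan": [
    {"rx": 0,"ry": 0,"rz": 0,"x": 0,"y": 0,"z": 0.001,"fingers": 0.05},
    {"rx": 0,"ry": 0,"rz": 0,"x": 0,"y": 0,"z": 0.001,"fingers": 0.05},
    {"rx": 0,"ry": 0,"rz": 0,"x": 0,"y": 0,"z": 0.001,"fingers": 0.4},
    {"rx": 0,"ry": 0,"rz": 0,"x": 0,"y": 0,"z": 0.001,"fingers": 0.4},
    {"rx": 0,"ry": 0,"rz": 0,"x": 0,"y": 0,"z": 0.001,"fingers": 0.4},
    {"rx": 0,"ry": 0,"rz": 0,"x": 0,"y": 0,"z": 0.001,"fingers": 0.4}
  ],
  "squeeze": 20
}}

```text
time: 18.4
ee_pos: [0.5637, 0.2556, 0.2791]
eef_rot: [0.629, 0.777, -0.001, -0.0]
ft_force: [0.1, 0.1, -0.3]
width: 0.0343
```

Run:
```python
from h import *
s=monitor.read_state(); print(s['time'],s['ft_force'],s['width'],s['ee_pos'])
im=snap('wrist','w16.png')
ims=snap('scene');cv2.imwrite('pics/s16.png',cv2.resize(ims['color'][60:260,200:380,::-1],None,fx=3,fy=3,interpolation=cv2.INTER_CUBIC))
```

```text
18.4 [ 0.06218883  0.09759225 -0.34725679] 0.034262691357442025 [0.56368164 0.25559778 0.27913585]
```

View pics/w16.png

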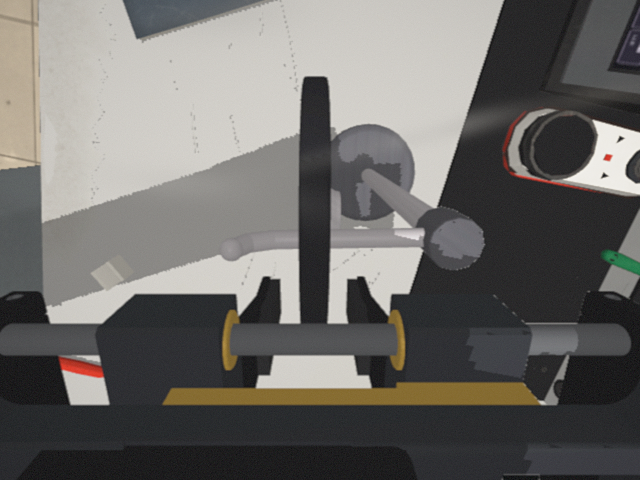

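View pics/s16.png

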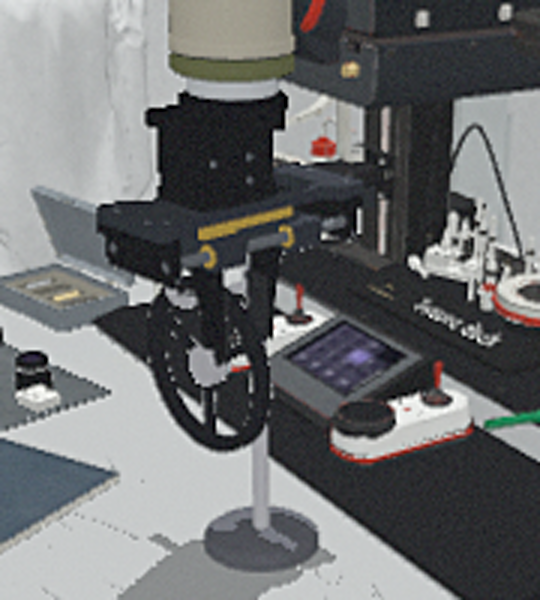

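The wheel hangs on the bar, the rim (col 315) standing free midway between the open fingers (270, 365). Now straight up and away.

Call:
{"fn": "drive_tool", "kwargs": {
  "plan": [
    {"rx": 0,"ry": 0,"rz": 0,"x": 0,"y": 0,"z": -0.01,"fingers": 0.4},
    {"rx": 0,"ry": 0,"rz": 0,"x": 0,"y": 0,"z": -0.03,"fingers": 0.4},
    {"rx": 0,"ry": 0,"rz": 0,"x": 0,"y": 0,"z": -0.06,"fingers": 0.4},
    {"rx": 0,"ry": 0,"rz": 0,"x": 0,"y": 0,"z": -0.1,"fingers": 0.4},
    {"rx": 0,"ry": 0,"rz": 0,"x": -0.04,"y": 0,"z": -0.12,"fingers": 0.4},
    {"rx": 0,"ry": 0,"rz": 0,"x": -0.1,"y": 0,"z": -0.12,"fingers": 0.4},
    {"rx": 0,"ry": 0,"rz": 0,"x": -0.15,"y": 0,"z": -0.12,"fingers": 0.4},
    {"rx": 0,"ry": 0,"rz": 0,"x": -0.15,"y": 0,"z": -0.12,"fingers": 0.4},
    {"rx": 0,"ry": 0,"rz": 0,"x": -0.15,"y": 0,"z": -0.12,"fingers": 0.4},
    {"rx": 0,"ry": 0,"rz": 0,"x": -0.15,"y": 0,"z": -0.12,"fingers": 0.4}
  ]
}}

```text
time: 19.75
ee_pos: [0.5948, 0.1108, 0.3996]
eef_rot: [0.628, 0.778, -0.001, -0.0]
ft_force: [0.4, 0.5, 1.0]
width: 0.0351
```

Run:
```python
from h import *
s=monitor.read_state(); print(s['time'],s['ft_force'],s['ee_pos'])
for rep in range(2):
  for n in('scene','side'):
    im=snap(n,f'{n}17_{rep}.png')
    w=cloud(im);D=w-S;L=np.stack([D@hx,D@hy,D@Z],-1)
    m=(abs(L[...,0])<.035)&(abs(L[...,1])<.09)&(L[...,2]>-.14)&(L[...,2]<.03)&(im['color'].astype(int).sum(-1)<200)
    P=L[m]
    pp=P[(np.hypot(P[:,1],P[:,2]+.054)>.05)&(np.hypot(P[:,1],P[:,2]+.054)<.08)]
    print(n,len(pp),cv2.minEnclosingCircle(pp[:,1:].astype(np.float32)))
    A=np.c_[pp[:,1:],np.ones(len(pp))];print('plane x=',np.linalg.lstsq(A,pp[:,0],rcond=None)[0], pp.min(0),pp.max(0))
    if rep:
        for k in ['collet_a','v_block','ball_mount']: print(k,[(np.round(f['centre'],3).tolist(),round(f['confidence'],2)) for f in nets.find_in(k,n)])
im=cv2.imread('pics/scene17_1.png');cv2.imwrite('pics/s17.png',cv2.resize(im[60:260,200:380],None,fx=3,fy=3,interpolation=cv2.INTER_CUBIC))
```

```text
19.75 [0.36813439 0.50200429 0.98555576] [0.59477031 0.11078152 0.39963155]
scene 761 ((-0.0028726179152727127, -0.05528359115123749), 0.07024472951889038)
plane x= [ 0.00568357  0.00602395 -0.002836  ] [-0.01003278 -0.07277152 -0.12116001] [0.00673594 0.0668661  0.01448386]
side 406 ((-0.0032511833123862743, -0.05551040917634964), 0.07101478427648544)
plane x= [ 0.01296049 -0.00154828 -0.00421015] [-0.01041421 -0.07307617 -0.11834817] [0.00515216 0.06680752 0.01383591]
scene 763 ((-0.0020074157509952784, -0.05300544574856758), 0.07040097564458847)
plane x= [ 0.00465629  0.00167547 -0.00301027] [-0.00839876 -0.07162719 -0.12188547] [0.00608999 0.06826336 0.01492903]
collet_a [([0.343, -0.179, 0.019], 0.59)]
v_block [([0.351, 0.137, 0.015], 0.49)]
ball_mount [([0.682, 0.02, 0.017], 0.56)]
side 405 ((-0.004846147261559963, -0.048322442919015884), 0.07336822152137756)
plane x= [ 0.01336402 -0.00200468 -0.00426359] [-0.01188747 -0.07809759 -0.11688815] [0.00667067 0.06842066 0.01316726]
collet_a [([0.496, -0.243, 0.01], 0.56), ([0.344, -0.178, 0.016], 0.55), ([0.356, 0.134, 0.014], 0.46), ([0.554, 0.285, 0.181], 0.3)]
v_block [([0.358, 0.133, 0.012], 0.67)]
ball_mount [([0.685, 0.015, 0.014], 0.53)]
```

View pics/s17.png

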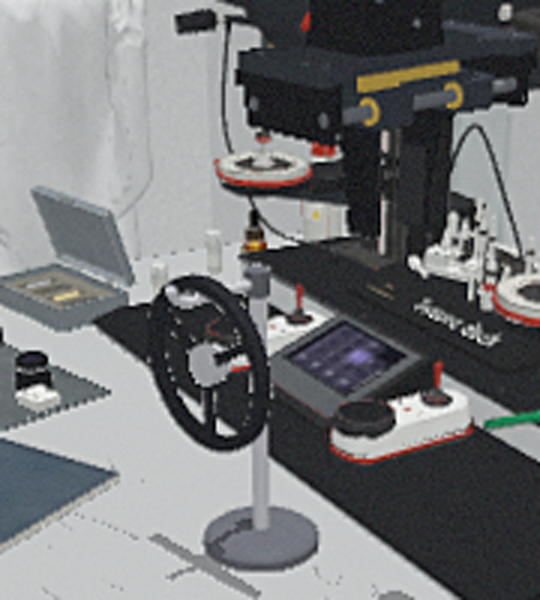

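The wheel hangs on the hook clear of the gripper, with the spoke at the bottom. I'll wait a second, check for swinging, then hand in.

Call:
{"fn": "drive_tool", "kwargs": {
  "plan": [
    {"rx": 0,"ry": 0,"rz": 0,"x": 0,"y": 0,"z": 0,"fingers": 0.4},
    {"rx": 0,"ry": 0,"rz": 0,"x": 0,"y": 0,"z": 0,"fingers": 0.4},
    {"rx": 0,"ry": 0,"rz": 0,"x": 0,"y": 0,"z": 0,"fingers": 0.4},
    {"rx": 0,"ry": 0,"rz": 0,"x": 0,"y": 0,"z": 0,"fingers": 0.4},
    {"rx": 0,"ry": 0,"rz": 0,"x": 0,"y": 0,"z": 0,"fingers": 0.4},
    {"rx": 0,"ry": 0,"rz": 0,"x": 0,"y": 0,"z": 0,"fingers": 0.4},
    {"rx": 0,"ry": 0,"rz": 0,"x": 0,"y": 0,"z": 0,"fingers": 0.4},
    {"rx": 0,"ry": 0,"rz": 0,"x": 0,"y": 0,"z": 0,"fingers": 0.4}
  ]
}}

```text
time: 21.25
ee_pos: [0.5951, 0.1091, 0.3995]
eef_rot: [0.629, 0.777, -0.001, 0.0]
ft_force: [1.2, -0.0, 1.5]
width: 0.0345
```

Run:
```python
from h import *
for i in range(4):
    im=viewer.camera('scene');w=cloud(im);D=w-S;L=np.stack([D@hx,D@hy,D@Z],-1)
    m=(abs(L[...,0])<.035)&(abs(L[...,1])<.09)&(L[...,2]>-.14)&(L[...,2]<.03)&(im['color'].astype(int).sum(-1)<200)
    P=L[m];pp=P[(np.hypot(P[:,1],P[:,2]+.054)>.05)&(np.hypot(P[:,1],P[:,2]+.054)<.08)]
    print(monitor.read_state()['time'],pp.mean(0).round(4),cv2.minEnclosingCircle(pp[:,1:].astype(np.float32))[0])
print(workorder.close_job())
```

```text
21.3 [-0.0032 -0.0083 -0.0513] (-0.0022359341382980347, -0.05403735116124153)
21.35 [-0.0031 -0.008  -0.0509] (-0.002163331024348736, -0.05455656722187996)
21.4 [-0.0031 -0.0083 -0.0511] (-0.0007684184238314629, -0.05385465919971466)
21.45 [-0.0032 -0.0081 -0.0511] (-0.0026595275849103928, -0.05429430678486824)
the job is handed in; nothing more can be done
None
```

I laid the black wheel on the sloping rest and let go of it, then took it again by the rim, hung it on the J-hook and backed the arm away. The job was handed in at about 21.5 s; no verdict is reported.

**On the rest:** After release, the wrist camera put the wheel's centre within about 1 mm of where I had measured the seat. Its tilt against the slope was about 0.03 rad. The scene and side cameras read the centre 7–9 mm up the slope, but the strip hid the lower rim from them, so I went by the wrist reading. I could not check the contact force between wheel and rest directly.

**On the hook:** In the last checks the wheel's centre was about 54 mm below the saddle and within about 4 mm of it sideways. Its axle was within about 1° of the hook's direction, with the front facing the post. Four pictures over 0.15 s, taken after a wait of just over a second, showed no movement beyond noise. The gripper stood well clear. One side-camera fit gave 48 mm below the saddle, the only reading that differed.

**Bystanders:** The collet holder, V block and ball mount were found within about 5 mm of their starting positions. The net's extra low-confidence hits for the collet holder fall on other things.

One move call was refused at the start because its rows did not list every field; nothing moved.

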